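Press an insert into a drawer knob with one turn of the bench press

ROBOT

A 6-joint arm with a two-finger parallel gripper is mounted at the origin on the work surface. World frame = base frame: x ahead of the robot, y to its left, z up, the work surface at z = 0. Lengths are in m, angles in degrees, forces in N, time in s.
With the tool pointing down it reaches from about 0.325 to 0.85 m from the base axis. Payload 15.5 kg.
Tool frame: the origin (TCP) lies at the very end of the fingers, on their centre line; the grasp point (between the pads) lies 19 mm behind it; z points along the fingers, y is the line along which they close (so a half turn about z gives the same grasp; the last joint's range is limited). The gripper opens to 91 mm and grips with 3 to 60 N. Pads are 32 mm wide; open, the fingers measure 118 mm over their backs; the gripper's body (76 mm by 178 mm) begins 60 mm behind the grasp point.
Start: joints at [67.58, 28.281, 77.091, -0, 74.628, -5.472], TCP at [0.182, 0.598, 0.214] pointing down, gripper open.
Joint ranges: [-166.48, 166.48], [-47.26, 123.95], [12.59, 153.08], [-70.14, 250.14], [6.76, 159.57], [-176.63, 176.63]. Speed limits (degrees/s): [108.29, 108.29, 147.25, 172.46, 172.46, 172.46].

INTERFACE

Orientations are given as a 3x3 rotation matrix whose columns are the frame's x, y, z axes.
In Python, from bench import arm, viewer gives the robot as it stands.
- The arm moves only by the tool servo_tool, never from a script. Its argument "targets" is a list of rows, each an object of numbers: "tx", "ty", "tz": the shift along the tool's x, y, z in mm; "wx", "wy", "wz": the turn, a rotation vector about the tool's x, y, z in degrees; "grip": the finger opening in mm, from 0 to 91.2. A call has exactly 8 rows; each row shifts and turns the commanded pose from where the row before left it, along the tool's axes as they then stand; what a row does not reach is not made up. A row lasts 1/12 s, in which the tool goes at most 41.7 mm and 7.16 degrees, less where a joint would pass 70% of its speed; a pose out of reach is approached as far as the arm can. A call with a gripper value outside its range is refused whole. The fingers move at their own pace and stop on an object; "newtons" is the grip in N (left out, the last holds). Time passes only in rows, so rows that do not move let the fingers close, or fill a call up. It gives the time, the measured TCP pose, the force, the opening and the grip force at its end, in the units of the state.
- arm.get_state(): the state, without advancing time (a new reading comes with each control period).
- viewer.camera(name): name is "side" or "top"; returns a dict with "frame" (480x640x3 uint8, red, green, blue), "depth" (480x640 float32, m along the optical axis (not along the pixel's ray), 0 where there is no reading), "fov_y" (degrees; the focal length in pixels is half the picture's height over the tangent of half this angle, whatever the lens; pixels are square), "cx", "cy" (the principal point, pixels), "world_from_camera" (4x4, takes a point from camera to world coordinates). Camera axes: x right, y down, z forward; pixel columns grow to the right and rows downward; lengths in m; the calibration is good to about 2 mm. A picture is of the moment at which its call begins.
- arm.finish_job(): hands the job in; it is judged then, once.
The state is a dict: "time_s": time; "joint_pos": joint angles; "joint_velocities": joint speeds; "joint_efforts": joint torques, N m; "ee_pos": TCP position; "orientation": TCP orientation; "ft_force": force on the tool from outside, world axes, zero at the start; "wrist_torque": the same for the moment, N m; "width": opening from 0.0 (shut) to 1.0 (fully open); "grip_force": force on a finger pad.
Only numpy, scipy, OpenCV 4.12 (cv2) and the standard library are available. Lean on these libraries where they do the work, as an engineer would, in place of code of your own. Each camera call takes 0.05 s, during which the arm holds its last target. There are 200 camera calls.

TASK

Set the turned drawer knob, face down, fully home in the round nest of the press's shuttle, let go of it, and slide the shuttle by its black knob gently in under the ram until you feel it against its stop. Then take the handwheel by its handle and turn it forwards (its top going away from the robot): on past the parking notch that it was left just short of, and from there exactly one full revolution, so that the ram comes down, presses the brass insert home and goes up again, stopping when you feel the spring plunger drop into the notch a second time; let go and leave the wheel parked there. Hold the handle and the black knob lightly, force nothing, do not run on into a second stroke, and leave the brush, the vial and the carver's control unit where they are.

Things in the scene. Friction and masses are not known exactly. Their poses are not given: they have to be found in the camera images.
- knob: the loose wooden drawer knob, about 0.06 kg, standing face down on the bench. Round about its upright z axis: a cap 44 mm across and 16 mm high, rounded below, and on it a straight stem 28 mm across and 20 mm high (36 mm in all). Origin: centre of the underside (the knob's face). Grip it by the stem; the brass insert sticks up from the stem's end.
- insert (a joint): the brass insert in the end of the knob's stem: how far its flange (17 mm across, 2 mm thick) stands off the wood, in m. Starts at 0.006 to 0.009; 0 = pressed home. A tight fit: it takes some 50 to 80 N from the ram, nothing a hand would shift.
- nest (a point): centre of the mouth of the nest: a round recess 45.6 mm across and 14 mm deep with a 2 mm chamfer, in a wooden block 68 x 68 x 24 mm on the shuttle. z up; the mouth is 64 mm above the bench. It moves with the shuttle. The press's head is clear of it by about 70 mm while the shuttle is out.
- shuttle (a joint): how far the shuttle (the slide that carries the nest) stands out to the front of the press, in m; starts at 0.104 to 0.110, 0 = home against its stop, nest under the ram. It slides along the press's x axis with about 2 N of drag.
- shuttle_knob (a point): centre of the top of the shuttle's black upright knob, 18 mm across and 32 mm tall, 82 mm in front of the nest's centre; its top is 82 mm above the bench. Hold it lightly: the finger forces on the shuttle together must stay below 45 N.
- press: the hand-cranked bench press (ochre cast iron, fixed). Origin: on the bench, on the ram's axis. x to the back (away from the robot at yaw 0), y to its left, z up. Head: x -34 to 115 mm, y -82 to 69 mm with its bearings, 115 to 305 mm high; ram stroke 20 mm. Handwheel 142 mm across on the right, axis along y, 205 mm above the bench, rim plane at y -105 mm.
- handle_mid (a point): middle of the crank handle: a free-spinning steel sleeve 24 mm thick and 92 mm long, parallel to the press's y axis, sticking out to the right (-y) of the wheel, 62 mm from the wheel's axis. This point is 59 mm clear of the rim's face, at y -173 mm of the press. Hold it lightly: the finger forces on it together must stay below 75 N.
- handwheel (a joint): angle of the handwheel in rad; 0 = handle straight up, growing as the top goes away from the robot (+x of the press). Starts at -0.5 to -0.1. The wheel is clamped on its shaft by hand, so where the notch lies is not known exactly: first met somewhere at 0.1 to 0.6, and again one revolution on. Drag at the handle 1 to 3 N, more while pressing.
- plunger_top (a point): top of the black knob of the spring plunger, left of the head, over the shaft collar with the notch (x 0, y 60 mm). About 305 mm above the bench while the plunger rides on the collar, 301.5 mm when it has dropped in the notch. Felt at the handle: some 5 to 10 N pulling in over the last 0.15 rad, then 15 to 30 N holding back. Let go within 0.06 rad of it, the wheel centres itself.
- wire_brush: bystander: wire brush with black handle and red head, 0.2 m long; origin near the middle of its underside
- bur_vial: bystander: clear vial with green cap, 26 mm across and 58 mm tall; origin at the centre of its underside
- carver_unit: bystander: white control unit of a power carver, 150 x 130 x 92 mm; origin at the centre of its underside
There are look-alikes about, which are no part of the job. There is more than one size of the knob; the one meant has the size given above.

How it is judged (in metres and radians):
On the way, in this order (a step that is already met when the one before it is completed fails the run):
1. the knob is seated in the nest and let go (z of knob in the frame of nest below -0.0125 m and horizontal distance between knob and nest below 0.002 m and angle between knob's own z axis and vertical below 0.06 rad and contact force between the fingers and knob below 0.3 N), for 0.2 s.
2. the shuttle is home against its stop with the knob in it (value of joint shuttle below 0.0015 m and z of knob in the frame of nest below -0.0125 m and horizontal distance between knob and nest below 0.002 m and angle between knob's own z axis and vertical below 0.06 rad), for 0.2 s.
3. the insert is pressed home by the ram (value of joint insert below 0.001 m and value of joint shuttle below 0.002 m and value of joint handwheel above 1.5 rad), for 0.05 s.
At the end, for the whole second after the job is handed in: the wheel is parked one revolution on (6.1 to 7.2 rad), still, with the plunger in the notch (top of its knob below 302.8 mm); the insert is home within 1 mm, the shuttle within 2 mm, and the knob sits upright in the nest (value of joint handwheel between 6.1 and 7.2 rad and z of plunger_top in the frame of press below 0.3028 m and velocity of joint handwheel between -0.05 and 0.05 rad/s and value of joint insert below 0.001 m and value of joint shuttle below 0.002 m and z of knob in the frame of nest below -0.0125 m and horizontal distance between knob and nest below 0.002 m and angle between knob's own z axis and vertical below 0.06 rad); the robot touches nothing.
It fails at once if the crank handle is squeezed or strained (contact force between the fingers and handwheel above 75 N).
It fails at once if the shuttle is squeezed, slammed or leaned on (contact force between the fingers and shuttle above 45 N).
It fails at once if the wheel is run on into a second stroke (value of joint handwheel above 7.6 rad).
It fails at once if a bystander is moved by over 20 mm (distance of any of wire_brush, bur_vial, carver_unit from where it was at the start of the episode above 0.02 m).
It also fails if it takes over 72 s, if anything falls off the work surface, if the arm or the gripper's body presses on something with over 40 N, if the wrist force passes 120 N, or if a joint passes its speed limit or range.

## Working session

There is one attempt and no reset: what is moved stays moved. The work goes in short steps, Python scripts to look and compute and a tool call to move; the robot and the scene stay as the last step left them, time stands still between calls to the robot, and variables do not carry over. Pictures are saved under pics/ and viewed, at most 10 in all, crops included, and the job is handed in when it is done.

Besides the shell and the picture viewer there is one more tool, called after "Request:" in YAML: its name, and indented under it one key for each argument. servo_tool: Moves the arm, as the interface text tells. Its arguments: {"type":"object","properties":{"targets":{"type":"array","items":{"type":"object","properties":{"tx":{"type":"number"},"ty":{"type":"number"},"tz":{"type":"number"},"wx":{"type":"number"},"wy":{"type":"number"},"wz":{"type":"number"},"grip":{"type":"number"}}}},"newtons":{"type":"number"}},"required":["targets"]}

```bash
mkdir -p pics; cat > h.py <<'E'
import numpy as np, cv2
from bench import arm, viewer
def cam(n):
    c=viewer.camera(n); c['f']=240/np.tan(np.radians(c['fov_y'])/2); return c
def cloud(c):
    v,u=np.mgrid[:480,:640]; d=c['depth']; T=np.array(c['world_from_camera'])
    p=np.stack([(u-c['cx'])*d/c['f'],(v-c['cy'])*d/c['f'],d],-1)
    w=p@T[:3,:3].T+T[:3,3]; w[d==0]=np.nan; return w
def plane(c,u,v,z):
    T=np.array(c['world_from_camera']); r=T[:3,:3]@np.array([(u-c['cx'])/c['f'],(v-c['cy'])/c['f'],1])
    return T[:3,3]+r*(z-T[2,3])/r[2]
def save(c,n,box=None,s=1):
    f=c['frame'][:,:,::-1]
    if box: x0,y0,x1,y1=box; f=f[y0:y1,x0:x1]
    cv2.imwrite('pics/'+n,cv2.resize(f,None,fx=s,fy=s,interpolation=cv2.INTER_CUBIC))
E
python3 - <<'E'
from h import *
for n in('top','side'):
    c=cam(n); save(c,n+'0.png'); np.savez(n+'0.npz',**c); print(n,c['f'],c['cx'],c['cy'],np.round(c['world_from_camera'],3).tolist())
s=arm.get_state(); print(s)
E
```

```text
top 608.8290788443314 322.1381247784205 246.62790509598113 [[0.002, -0.991, 0.132, 0.341], [-1.0, -0.004, -0.009, -0.035], [0.009, -0.132, -0.991, 1.837], [0.0, 0.0, 0.0, 1.0]]
side 439.67779281472394 319.0782013877481 239.3859350225827 [[-0.826, -0.42, 0.375, 0.221], [-0.563, 0.628, -0.537, 0.511], [-0.01, -0.655, -0.756, 0.933], [0.0, 0.0, 0.0, 1.0]]
{'time_s': 0.1, 'joint_pos': array([ 6.75793053e+01,  2.83106235e+01,  7.71219444e+01,  1.56986269e-03,
        7.46295259e+01, -5.47243857e+00]), 'joint_velocities': array([-0.03883713, -0.02162131, -0.09478451,  0.12526528, -0.00154392,
        0.04678612]), 'joint_efforts': array([ 5.80733285e-04, -8.80247283e+01, -3.82546091e+01,  7.07944902e-02,
        4.83610423e-02, -1.86358210e-05]), 'ee_pos': array([0.18206055, 0.59754861, 0.21341518]), 'orientation': array([[-9.56566258e-01,  2.91514671e-01, -4.37765564e-04],
       [ 2.91514971e-01,  9.56565752e-01, -9.91742590e-04],
       [ 1.29644031e-04, -1.07628271e-03, -9.99999412e-01]]), 'ft_force': array([-0.06138749, -0.51182641, -0.52579349]), 'wrist_torque': array([-0.01407719, -0.00871345,  0.01493952]), 'grip_force': 0.0, 'width': 1.0010014805877063}
```

View pics/top0.png

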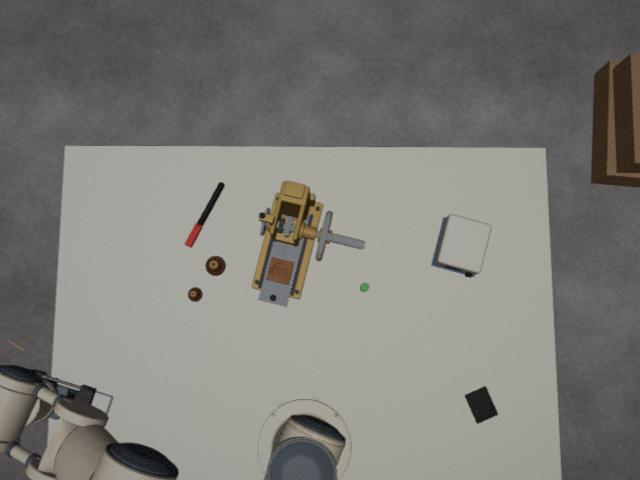

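View pics/side0.png

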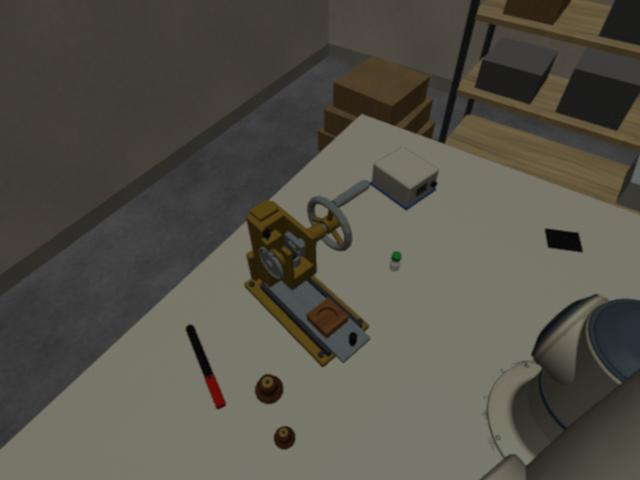

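The top view shows two wooden knobs, at (215,265) larger and (195,294) smaller. The press is at (290,235), its nest at (280,270), the black shuttle knob at (272,297) and the handle at (345,241). In the side view the knobs are at (268,388) and (285,436). Next I measure their sizes.

```bash
python3 - <<'E'
from h import *
S=dict(np.load('side0.npz'));T=dict(np.load('top0.npz'))
wt,ws=cloud(T),cloud(S)
def pts(w,box,zlo,zhi):
    x0,y0,x1,y1=box; p=w[y0:y1,x0:x1].reshape(-1,3); return p[(p[:,2]>zlo)&(p[:,2]<zhi)]
print('bench',[np.nanmedian(w[b[1]:b[3],b[0]:b[2],2]) for w,b in((wt,(100,170,150,200)),(ws,(400,280,440,320)))])
def circ(p):
    A=np.c_[2*p[:,:2],np.ones(len(p))];return p
for n,c,w,box in(('A top',T,wt,(203,253,228,278)),('B top',T,wt,(186,285,205,303)),('A side',S,ws,(250,370,288,408)),('B side',S,ws,(270,422,300,452))):
    p=pts(w,box,0.004,0.2); (cx,cy),r=cv2.minEnclosingCircle(p[:,:2].astype(np.float32))
    q=p[p[:,2]>p[:,2].max()-.006]
    print(n,len(p),'zmax',p[:,2].max().round(4),'circ',round(cx,4),round(cy,4),'d',round(2*r,4),'area d',round(2*np.sqrt(len(p)*(w[box[1],box[0],2]*0+1)/np.pi),1),'topmean',q.mean(0).round(4))
    # mask
    x0,y0,x1,y1=box; hsv=cv2.cvtColor(c['frame'][y0:y1,x0:x1],cv2.COLOR_RGB2HSV); m=(hsv[...,1]>90); ys,xs=np.nonzero(m); print('  mask px',m.sum(),'bbox',xs.min()+x0,xs.max()+x0,ys.min()+y0,ys.max()+y0)
save(T,'crop_top.png',(170,170,380,320),3.8)
save(S,'crop_side.png',(170,170,420,460),2)
E
```

```text
bench [np.float64(-0.0014870516778372478), np.float64(0.001257065054182105)]
A top 355 zmax 0.0661 circ 0.5243 0.2714 d 0.1005 area d 21.3 topmean [0.5304 0.2624 0.0636]
  mask px 259 bbox 206 224 257 274
B top 189 zmax 0.049 circ 0.4433 0.3288 d 0.0689 area d 15.5 topmean [0.4399 0.3253 0.0465]
  mask px 128 bbox 189 201 288 300
A side 706 zmax 0.0581 circ 0.5331 0.2657 d 0.1113 area d 30.0 topmean [0.526  0.2683 0.0539]
  mask px 568 bbox 256 281 375 402
B side 426 zmax 0.049 circ 0.4445 0.3223 d 0.0651 area d 23.3 topmean [0.4404 0.3277 0.0458]
  mask px 327 bbox 275 293 427 448
```

View pics/crop_side.png

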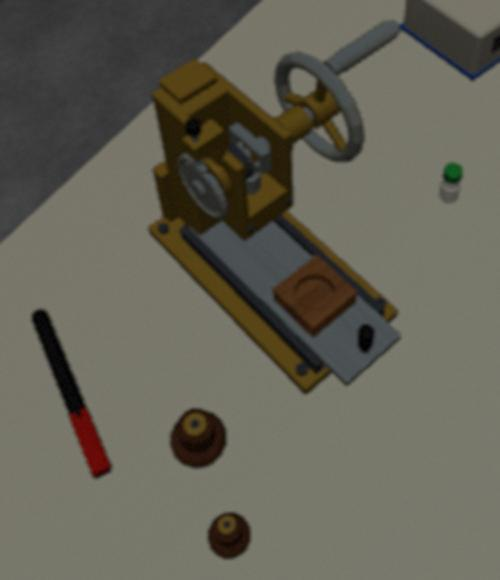

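View pics/crop_top.png

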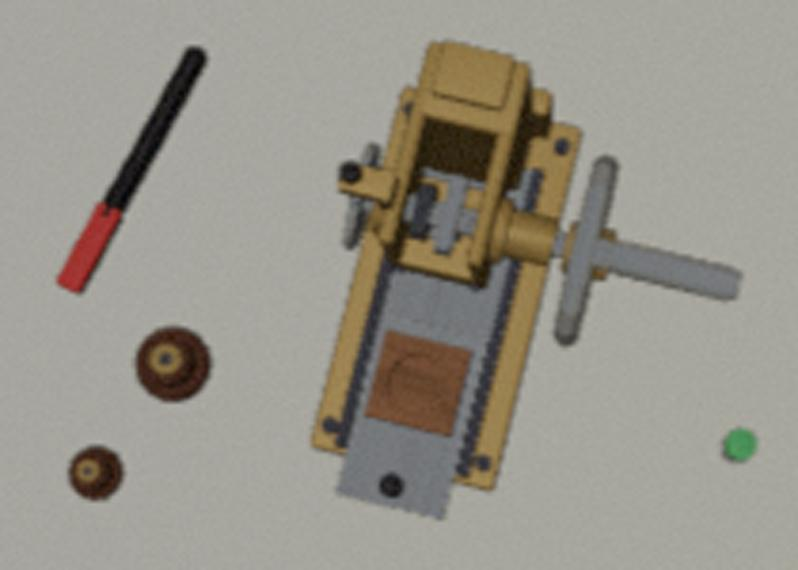

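The knob meant is the smaller one, at top (195,294) and side (285,436). It is about 44 mm across and some 45 mm high with the insert. The larger look-alike is at top (215,265) and side (268,388), about 58 mm across and 56 mm or more high. Next I get precise positions.

```bash
cat >> h.py <<'E'
def ray(c,u,v):
    T=np.array(c['world_from_camera']); r=T[:3,:3]@np.array([(u-c['cx'])/c['f'],(v-c['cy'])/c['f'],1]); return T[:3,3],r/np.linalg.norm(r)
def tri(a,b):
    A=0;B=0
    for o,r in(a,b):
        M=np.eye(3)-np.outer(r,r);A=A+M;B=B+M@o
    p=np.linalg.solve(A,B); return p,np.linalg.norm(np.cross(p-a[0],a[1]))*1000
def blob(c,box,lo,hi):
    x0,y0,x1,y1=box;m=cv2.inRange(cv2.cvtColor(c['frame'][y0:y1,x0:x1],cv2.COLOR_RGB2HSV),lo,hi)
    n,l,st,ce=cv2.connectedComponentsWithStats(m);k=1+st[1:,4].argmax();return ce[k]+[x0,y0],st[k,4],(l==k)
E
python3 - <<'E'
from h import *
S=dict(np.load('side0.npz'));T=dict(np.load('top0.npz'))
hs=lambda c,u,v:cv2.cvtColor(c['frame'],cv2.COLOR_RGB2HSV)[v,u]
print(hs(T,193,293),hs(T,198,297),hs(S,283,432),hs(S,290,443),hs(T,280,262),hs(S,340,319),hs(T,283,246))
ws,wt=cloud(S),cloud(T)
# block
for n,c,b in(('T',T,(255,250,305,290)),('S',S,(300,290,355,345))):
    ce,a,m=blob(c,b,(2,100,60),(14,255,255)); r=cv2.minAreaRect(np.argwhere(m)[:,::-1].astype(np.float32)); print('block',n,ce,a,r)
    q=cv2.boxPoints(r)+[b[0],b[1]]; 
    print(np.round([plane(c,*p,.064)[:2] for p in q],4).tolist())
# black knob
for n,c,b in(('T',T,(262,288,284,305)),('S',S,(342,328,364,352))):
    ce,a,m=blob(c,b,(0,0,0),(180,255,45)); ys,xs=np.nonzero(m); print('blk',n,ce,a,xs.min()+b[0],xs.max()+b[0],ys.min()+b[1],ys.max()+b[1],plane(c,*ce,.082))
# brass
rs=[]
for n,c,b in(('T',T,(186,285,205,303)),('S',S,(272,424,298,452))):
    ce,a,m=blob(c,b,(0,60,0),(180,255,255)); ce2,a2,_=blob(c,b,(12,60,90),(35,255,255)); print('knob',n,ce,a,'brass',ce2,a2); print(plane(c,*ce2,.044)); rs.append(ray(c,*ce2))
print(tri(*rs))
# handle points in both clouds
for n,w,b in(('T',wt,(330,228,368,255)),('S',ws,(335,180,375,212))):
    x0,y0,x1,y1=b;p=w[y0:y1,x0:x1].reshape(-1,3);p=p[(p[:,2]>.15)&(p[:,2]<.35)]
    m=p.mean(0);d=np.linalg.svd(p-m)[2][0];t=(p-m)@d;print('handle',n,len(p),m.round(4),d.round(4),'yaw',np.degrees(np.arctan2(d[1],d[0])),(m+d*t.min()).round(4),(m+d*t.max()).round(4),'zmax',np.percentile(p[:,2],95))
E
```

```text
[18 75 88] [ 13 212  47] [100  22  35] [ 12 207  37] [ 13 145 104] [ 14 172  77] [100  13 119]
block T [279.60826772 270.50984252] 508 ((24.5, 20.500001907348633), (22.55581283569336, 22.55581283569336), 14.03624439239502)
[[0.4819, 0.1131], [0.5462, 0.0981], [0.5303, 0.0338], [0.4662, 0.0492]]
block S [327.13131313 315.69408369] 693 ((27.000001907348633, 25.000001907348633), (29.698484420776367, 28.284271240234375), 45.0)
[[0.5483, 0.0972], [0.5406, 0.0265], [0.4695, 0.0473], [0.4792, 0.1148]]
blk T [272.47368421 297.52631579] 19 270 275 295 300 [0.42635826 0.09172434 0.082     ]
blk S [352.37777778 338.37777778] 90 349 356 332 345 [0.42588624 0.09897584 0.082     ]
knob T [194.80714286 294.01428571] 140 brass [192.5 293.5] 28
[0.43932404 0.32919279 0.044     ]
knob S [284.07945205 437.36986301] 365 brass [282. 435.] 1
[0.43978676 0.33306242 0.044     ]
(array([0.44066107, 0.33116624, 0.03658022]), np.float64(1.0289179649759046))
handle T 335 [ 0.5656 -0.1124  0.272 ] [-0.2821 -0.9518  0.1204] yaw -106.5090494457421 [ 0.5819 -0.0576  0.2651] [ 0.552  -0.1581  0.2778] zmax 0.28042239814912584
handle S 447 [ 0.5632 -0.1031  0.2746] [-0.1955 -0.9806  0.0162] yaw -101.27826417231587 [ 0.5747 -0.0452  0.2737] [ 0.5521 -0.1587  0.2755] zmax 0.28038420637855327
```

Request:
servo_tool:
  targets:
    - {"tx": -36, "ty": -20}
    - {"tx": -36, "ty": -20}
    - {"tx": -36, "ty": -20}
    - {"tx": -36, "ty": -20}
    - {"tx": -36, "ty": -20}
    - {"tx": -36, "ty": -20}
    - {"tx": -36, "ty": -20}
    - {"tx": -36, "ty": -20}

```text
invalid input at $.targets[0]: expected keys tx, ty, tz, wx, wy, wz, grip
```

Request:
servo_tool:
  targets:
    - {"tx": -36, "ty": -20}
    - {"wz": 7.1, "tz": 10}
    - {"wz": 7.1, "tz": 10}
    - {"wz": 7.1, "tz": 10}
    - {"wz": 7.1, "tz": 10}
    - {"wz": 7.1, "tz": 10}
    - {"wz": 7.1, "tz": 10}
    - {"wz": 7.1, "tz": 10}

```text
invalid input at $.targets[0]: expected keys tx, ty, tz, wx, wy, wz, grip
```

Request:
servo_tool:
  targets:
    - {"wz": 7.1, "tz": 10}
    - {"wz": 7.1, "tz": 10}
    - {"wz": 7.1, "tz": 10}
    - {"wz": 7.1}
    - {"wz": 7.1}
    - {"wz": 1}
    - {}
    - {}

```text
invalid input at $.targets[0]: expected keys tx, ty, tz, wx, wy, wz, grip
```

```bash
cat >> h.py <<'E'
def go(x,y,z,yaw):
    s=arm.get_state();R=s['orientation'];p=s['ee_pos'];a=np.degrees(np.arctan2(R[1,0],R[0,0]))
    print('t',round(s['time_s'],2),'p',p.round(4),'yaw',a.round(2),'tilt',np.degrees(R[:2,2]).round(2),'F',s['ft_force'].round(2),'w',round(s['width']*91.2,1),'g',s['grip_force'],'j6',s['joint_pos'][5].round(1))
    print('tool delta mm',((np.array([x,y,z])-p)@R*1000).round(1),'wz',((a-yaw+180)%360-180).round(2))
E
python3 -c "
from h import *
go(.44,.331,.0185,76.7)
T=dict(np.load('top0.npz'))
for u,v,z in((193.2,293.7,.044),(195,294.2,.009)): print(plane(T,u,v,z))
# yaw: base plate
m=cv2.inRange(cv2.cvtColor(T['frame'],cv2.COLOR_RGB2HSV),(15,100,90),(28,255,255));w=cloud(T)
p=w[(m>0)&(np.abs(w[...,2]-.01)<.02)];p=p[np.all(np.isfinite(p),1)];r=cv2.minAreaRect((p[:,:2]*1000).astype(np.float32));print(len(p),p[:,2].mean(),r)
"
```

```text
t 0.1 p [0.1821 0.5975 0.2134] yaw 163.05 tilt [-0.03 -0.06] F [-0.06 -0.51 -0.53] w 91.3 g 0.0 j6 -5.5
tool delta mm [-324.5 -179.6  195.1] wz 86.35
[0.43874399 0.32712432 0.044     ]
[0.43918121 0.32877674 0.009     ]
942 0.016505044701964018 ((588.2681884765625, 55.798004150390625), (149.84303283691406, 296.096435546875), 76.56407928466797)
```

Request:
servo_tool:
  targets:
    - {"tx": -36, "ty": -20, "tz": 0, "wx": 0, "wy": 0, "wz": 0, "grip": 60}
    - {"tx": -36, "ty": -20, "tz": 0, "wx": 0, "wy": 0, "wz": 0, "grip": 60}
    - {"tx": -36, "ty": -20, "tz": 0, "wx": 0, "wy": 0, "wz": 0, "grip": 60}
    - {"tx": -36, "ty": -20, "tz": 0, "wx": 0, "wy": 0, "wz": 0, "grip": 60}
    - {"tx": -36, "ty": -20, "tz": 0, "wx": 0, "wy": 0, "wz": 0, "grip": 60}
    - {"tx": -36, "ty": -20, "tz": 0, "wx": 0, "wy": 0, "wz": 0, "grip": 60}
    - {"tx": -36, "ty": -20, "tz": 0, "wx": 0, "wy": 0, "wz": 0, "grip": 60}
    - {"tx": -36, "ty": -20, "tz": 0, "wx": 0, "wy": 0, "wz": 0, "grip": 60}
  newtons: 5

```text
time_s: 0.77
ee_pos: [0.412, 0.3591, 0.2138]
orientation: [[-0.957, 0.291, -0.0], [0.291, 0.957, -0.0], [0.0, -0.0, -1.0]]
ft_force: [1.5, 0.9, 0.3]
width: 0.658
grip_force: 0.0
```

Request:
servo_tool:
  targets:
    - {"tx": -36, "ty": -20, "tz": 0, "wx": 0, "wy": 0, "wz": 0, "grip": 60}
    - {"tx": 0, "ty": 0, "tz": 15, "wx": 0, "wy": 0, "wz": 7.1, "grip": 60}
    - {"tx": 0, "ty": 0, "tz": 15, "wx": 0, "wy": 0, "wz": 7.1, "grip": 60}
    - {"tx": 0, "ty": 0, "tz": 15, "wx": 0, "wy": 0, "wz": 7.1, "grip": 60}
    - {"tx": 0, "ty": 0, "tz": 15, "wx": 0, "wy": 0, "wz": 7.1, "grip": 60}
    - {"tx": 0, "ty": 0, "tz": 15, "wx": 0, "wy": 0, "wz": 7.1, "grip": 60}
    - {"tx": 0, "ty": 0, "tz": 15, "wx": 0, "wy": 0, "wz": 7.1, "grip": 60}
    - {"tx": 0, "ty": 0, "tz": 15, "wx": 0, "wy": 0, "wz": 7.1, "grip": 60}

```text
time_s: 1.43
ee_pos: [0.4395, 0.3311, 0.108]
orientation: [[-0.391, 0.921, -0.0], [0.921, 0.391, -0.0], [-0.0, -0.0, -1.0]]
ft_force: [0.3, 0.1, 1.3]
width: 0.656
grip_force: 0.0
```

Request:
servo_tool:
  targets:
    - {"tx": 0, "ty": 0, "tz": 10, "wx": 0, "wy": 0, "wz": 7.1, "grip": 60}
    - {"tx": 0, "ty": 0, "tz": 10, "wx": 0, "wy": 0, "wz": 7.1, "grip": 60}
    - {"tx": 0, "ty": 0, "tz": 10, "wx": 0, "wy": 0, "wz": 7.1, "grip": 60}
    - {"tx": 0, "ty": 0, "tz": 0, "wx": 0, "wy": 0, "wz": 7.1, "grip": 60}
    - {"tx": 0, "ty": 0, "tz": 0, "wx": 0, "wy": 0, "wz": 7.1, "grip": 60}
    - {"tx": 0, "ty": 0, "tz": 0, "wx": 0, "wy": 0, "wz": 1, "grip": 60}
    - {"tx": 0, "ty": 0, "tz": 0, "wx": 0, "wy": 0, "wz": 0, "grip": 60}
    - {"tx": 0, "ty": 0, "tz": 0, "wx": 0, "wy": 0, "wz": 0, "grip": 60}

```text
time_s: 2.1
ee_pos: [0.4396, 0.3312, 0.0789]
orientation: [[0.223, 0.975, -0.0], [0.975, -0.223, -0.0], [-0.0, -0.0, -1.0]]
ft_force: [-0.1, -0.2, 0.0]
width: 0.66
grip_force: 0.0
```

```bash
python3 -c "
from h import *
go(.4395,.330,.0185,76.7)"
```

```text
t 2.1 p [0.4396 0.3312 0.0789] yaw 77.09 tilt [-0. -0.] F [-0.07 -0.17  0.03] w 60.2 g 0.0 j6 43.7
tool delta mm [-1.2  0.1 60.4] wz 0.39
```

Request:
servo_tool:
  targets:
    - {"tx": 0, "ty": 0, "tz": 10, "wx": 0, "wy": 0, "wz": 0.4, "grip": 60}
    - {"tx": 0, "ty": 0, "tz": 10, "wx": 0, "wy": 0, "wz": 0, "grip": 60}
    - {"tx": 0, "ty": 0, "tz": 10, "wx": 0, "wy": 0, "wz": 0, "grip": 60}
    - {"tx": 0, "ty": 0, "tz": 10, "wx": 0, "wy": 0, "wz": 0, "grip": 60}
    - {"tx": 0, "ty": 0, "tz": 10, "wx": 0, "wy": 0, "wz": 0, "grip": 55}
    - {"tx": 0, "ty": 0, "tz": 9.5, "wx": 0, "wy": 0, "wz": 0, "grip": 45}
    - {"tx": 0, "ty": 0, "tz": 0, "wx": 0, "wy": 0, "wz": 0, "grip": 36}
    - {"tx": 0, "ty": 0, "tz": 0, "wx": 0, "wy": 0, "wz": 0, "grip": 33}
  newtons: 5

```text
time_s: 2.77
ee_pos: [0.4393, 0.331, 0.0187]
orientation: [[0.234, 0.972, -0.001], [0.972, -0.234, -0.001], [-0.001, -0.001, -1.0]]
ft_force: [0.0, 0.4, 0.4]
width: 0.414
grip_force: 0.0
```

Request:
servo_tool:
  targets:
    - {"tx": 0, "ty": 0, "tz": 0, "wx": 0, "wy": 0, "wz": 0, "grip": 31}
    - {"tx": 0, "ty": 0, "tz": 0, "wx": 0, "wy": 0, "wz": 0, "grip": 29}
    - {"tx": 0, "ty": 0, "tz": 0, "wx": 0, "wy": 0, "wz": 0, "grip": 28}
    - {"tx": 0, "ty": 0, "tz": 0, "wx": 0, "wy": 0, "wz": 0, "grip": 27}
    - {"tx": 0, "ty": 0, "tz": 0, "wx": 0, "wy": 0, "wz": 0, "grip": 26}
    - {"tx": 0, "ty": 0, "tz": 0, "wx": 0, "wy": 0, "wz": 0, "grip": 26}
    - {"tx": 0, "ty": 0, "tz": 0, "wx": 0, "wy": 0, "wz": 0, "grip": 26}
    - {"tx": 0, "ty": 0, "tz": 0, "wx": 0, "wy": 0, "wz": 0, "grip": 26}

```text
time_s: 3.43
ee_pos: [0.44, 0.3314, 0.0197]
orientation: [[0.234, 0.972, 0.001], [0.972, -0.234, 0.0], [0.001, 0.001, -1.0]]
ft_force: [2.5, -1.0, 4.3]
width: 0.305
grip_force: 5.0
```

Request:
servo_tool:
  targets:
    - {"tx": 0, "ty": 0, "tz": 0, "wx": 0, "wy": 0, "wz": 0, "grip": 36}
    - {"tx": 0, "ty": 0, "tz": 0, "wx": 0, "wy": 0, "wz": 0, "grip": 45}
    - {"tx": 0, "ty": 0, "tz": 0, "wx": 0, "wy": 0, "wz": -7, "grip": 50}
    - {"tx": 0, "ty": 0, "tz": 0, "wx": 0, "wy": 0, "wz": -7, "grip": 50}
    - {"tx": 0, "ty": 0, "tz": 0, "wx": 0, "wy": 0, "wz": -7, "grip": 50}
    - {"tx": 0, "ty": 0, "tz": 0, "wx": 0, "wy": 0, "wz": -7, "grip": 50}
    - {"tx": 0, "ty": 0, "tz": 0, "wx": 0, "wy": 0, "wz": -7, "grip": 50}
    - {"tx": 0, "ty": 0, "tz": 0, "wx": 0, "wy": 0, "wz": -7, "grip": 50}

```text
time_s: 4.1
ee_pos: [0.4393, 0.3311, 0.0192]
orientation: [[-0.482, 0.876, -0.001], [0.876, 0.482, -0.0], [0.0, -0.001, -1.0]]
ft_force: [0.4, 0.4, -0.5]
width: 0.548
grip_force: 0.0
```

Request:
servo_tool:
  targets:
    - {"tx": 0, "ty": 0, "tz": 0, "wx": 0, "wy": 0, "wz": -7, "grip": 50}
    - {"tx": 0, "ty": 0, "tz": 0, "wx": 0, "wy": 0, "wz": -7, "grip": 50}
    - {"tx": 0, "ty": 0, "tz": 0, "wx": 0, "wy": 0, "wz": -7, "grip": 50}
    - {"tx": 0, "ty": 0, "tz": 0, "wx": 0, "wy": 0, "wz": -7, "grip": 50}
    - {"tx": 0, "ty": 0, "tz": 0, "wx": 0, "wy": 0, "wz": -7, "grip": 50}
    - {"tx": 0, "ty": 0, "tz": 0, "wx": 0, "wy": 0, "wz": -7, "grip": 50}
    - {"tx": 0, "ty": 0, "tz": 0, "wx": 0, "wy": 0, "wz": -6.2, "grip": 45}
    - {"tx": 0, "ty": 0, "tz": 0, "wx": 0, "wy": 0, "wz": 0, "grip": 36}

```text
time_s: 4.77
ee_pos: [0.4393, 0.3311, 0.0192]
orientation: [[-0.974, 0.225, -0.001], [0.225, 0.974, -0.0], [0.001, -0.0, -1.0]]
ft_force: [-0.6, -0.6, 0.8]
width: 0.449
grip_force: 0.0
```

```bash
python3 -c "
from h import *
go(.4395,.330,.0185,166.7)"
```

```text
t 4.77 p [0.4393 0.3311 0.0192] yaw 166.98 tilt [-0.04 -0.02] F [-0.57 -0.64  0.79] w 41.0 g 0.0 j6 -46.2
tool delta mm [-0.5 -1.   0.7] wz 0.28
```

Close for carrying at 15 N, then lift 95 mm.

Request:
servo_tool:
  targets:
    - {"tx": 0, "ty": 0, "tz": 0, "wx": 0, "wy": 0, "wz": 0.3, "grip": 32}
    - {"tx": 0, "ty": 0, "tz": 0, "wx": 0, "wy": 0, "wz": 0, "grip": 30}
    - {"tx": 0, "ty": 0, "tz": 0, "wx": 0, "wy": 0, "wz": 0, "grip": 28}
    - {"tx": 0, "ty": 0, "tz": 0, "wx": 0, "wy": 0, "wz": 0, "grip": 26}
    - {"tx": 0, "ty": 0, "tz": 0, "wx": 0, "wy": 0, "wz": 0, "grip": 24}
    - {"tx": 0, "ty": 0, "tz": 0, "wx": 0, "wy": 0, "wz": 0, "grip": 22}
    - {"tx": 0, "ty": 0, "tz": 0, "wx": 0, "wy": 0, "wz": 0, "grip": 20}
    - {"tx": 0, "ty": 0, "tz": 0, "wx": 0, "wy": 0, "wz": 0, "grip": 20}
  newtons: 12

```text
time_s: 5.43
ee_pos: [0.4396, 0.3312, 0.0194]
orientation: [[-0.972, 0.236, -0.0], [0.236, 0.972, 0.0], [0.0, -0.0, -1.0]]
ft_force: [0.5, 0.3, -0.7]
width: 0.299
grip_force: 12.0
```

Request:
servo_tool:
  targets:
    - {"tx": 0, "ty": 0, "tz": 0, "wx": 0, "wy": 0, "wz": 0, "grip": 20}
    - {"tx": 0, "ty": 0, "tz": -5, "wx": 0, "wy": 0, "wz": 0, "grip": 20}
    - {"tx": 0, "ty": 0, "tz": -15, "wx": 0, "wy": 0, "wz": 0, "grip": 20}
    - {"tx": 0, "ty": 0, "tz": -15, "wx": 0, "wy": 0, "wz": 0, "grip": 20}
    - {"tx": 0, "ty": 0, "tz": -15, "wx": 0, "wy": 0, "wz": 0, "grip": 20}
    - {"tx": 0, "ty": 0, "tz": -15, "wx": 0, "wy": 0, "wz": 0, "grip": 20}
    - {"tx": 0, "ty": 0, "tz": -10, "wx": 0, "wy": 0, "wz": 0, "grip": 20}
    - {"tx": 0, "ty": 0, "tz": -5, "wx": 0, "wy": 0, "wz": 0, "grip": 20}

```text
time_s: 6.1
ee_pos: [0.4401, 0.3315, 0.1009]
orientation: [[-0.972, 0.236, 0.002], [0.236, 0.972, 0.001], [-0.001, 0.001, -1.0]]
ft_force: [-0.5, 0.4, -0.7]
width: 0.301
grip_force: 12.0
```

```bash
python3 - <<'E'
from h import *
S=dict(np.load('side0.npz'));T=dict(np.load('top0.npz'))
go(.507,.073,.1,166.7)
# nest recess: cross-check by block corners via polygon hull, both cams
for n,c,b in(('T',T,(255,250,305,290)),('S',S,(300,290,355,345))):
    _,_,m=blob(c,b,(2,100,60),(16,255,255)); h=cv2.convexHull(np.argwhere(m)[:,::-1].astype(np.int32)); q=cv2.approxPolyDP(h,3,True)[:,0]+[b[0],b[1]]
    print(n,q.tolist(),np.round([plane(c,*p,.064)[:2] for p in q],4).tolist())
w=cloud(T);  p=w[255:290,262:300].reshape(-1,3); p=p[(p[:,2]>.05)&(p[:,2]<.085)];print(len(p),p.mean(0),cv2.minAreaRect((p[:,:2]*1000).astype(np.float32)))
save(T,'nestT.png',(250,245,310,310),6); 
im=np.hstack([cv2.resize(T['frame'][245:310,250:310],(400,433),interpolation=cv2.INTER_CUBIC),cv2.resize(S['frame'][285:350,300:360],(400,433),interpolation=cv2.INTER_CUBIC)])
cv2.imwrite('pics/nest.png',np.clip(im[:,:,::-1]*1.8,0,255).astype(np.uint8))
E
```

```text
t 6.1 p [0.4401 0.3315 0.1009] yaw 166.35 tilt [0.09 0.05] F [-0.47  0.37 -0.66] w 27.4 g 11.999710500240326 j6 -45.6
tool delta mm [-126.  -235.5    0.8] wz -0.35
T [[293, 263], [288, 283], [266, 278], [272, 258]] [[0.5282, 0.0343], [0.4696, 0.0484], [0.484, 0.1126], [0.5427, 0.0959]]
S [[347, 316], [326, 333], [307, 314], [328, 298]] [[0.4697, 0.049], [0.4853, 0.1115], [0.5481, 0.0955], [0.5323, 0.0327]]
439 [0.50697766 0.07279307 0.06062146] ((499.7027587890625, 74.45477294921875), (68.12335968017578, 92.93814849853516), 76.60929870605469)
```

View pics/nest.png

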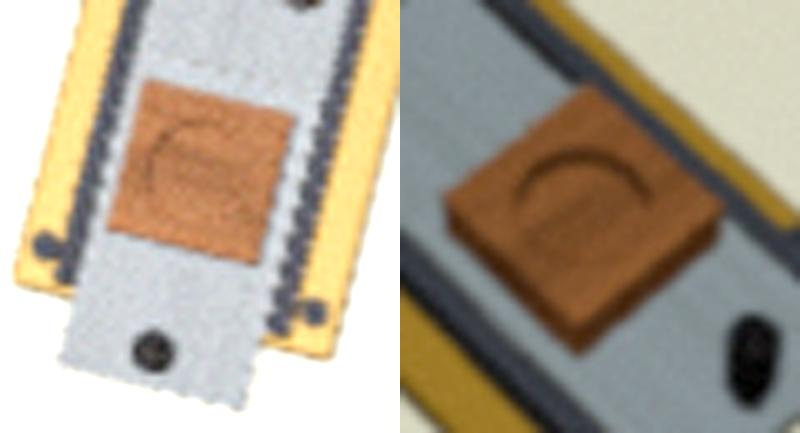

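The picture shows the nest block with its round recess in both views. In the crop, top-face corners are (148,80), (297,117), (262,262), (108,228) in the top view and (445,195), (592,88), (722,210), (578,325) in the side view.

```bash
python3 - <<'E'
from h import *
S=dict(np.load('side0.npz'));T=dict(np.load('top0.npz'))
k=60/400
t=[(250+x*k-.4,245+y*k-.4) for x,y in((148,80),(297,117),(262,262),(108,228))]
s=[(300+(x-400)*k-.4,285+y*k-.4) for x,y in((592,88),(722,210),(578,325),(445,195))]
P=np.array([plane(T,*q,.064) for q in t]);Q=np.array([plane(S,*q,.064) for q in s])
print(P.round(4)[:,:2].tolist(),P.mean(0));print(Q.round(4)[:,:2].tolist(),Q.mean(0))
print([tri(ray(T,*a),ray(S,*b)) for a,b in zip(t,s)])
bt=(250+152*k-.4,245+346*k-.4);bs=(300+352*k-.4,285+327*k-.4)
print(plane(T,*bt,.08),plane(S,*bs,.082))
# measure held knob brass + wood in both cams now, compare
for n,b in(('top',None),('side',None)):
    c=cam(n); np.savez(n+'1.npz',**c)
    o=np.linalg.inv(c['world_from_camera'])@np.array([.4401,.3315,.09,1]);u,v=c['cx']+c['f']*o[0]/o[2],c['cy']+c['f']*o[1]/o[2];print(n,u,v)
    save(c,n+'1.png',(int(u)-30,int(v)-30,int(u)+30,int(v)+30),6)
a=cv2.imread('pics/top1.png');b=cv2.imread('pics/side1.png');cv2.imwrite('pics/held.png',np.clip(np.hstack([a,b])*1.6,0,255).astype(np.uint8))
E
```

```text
[[0.5468, 0.0966], [0.5307, 0.031], [0.467, 0.0457], [0.4816, 0.1132]] [0.50653999 0.07162551 0.064     ]
[[0.5318, 0.0317], [0.4679, 0.0481], [0.4843, 0.1119], [0.5496, 0.096]] [0.50841087 0.07192456 0.064     ]
[(array([0.51961239, 0.08350837, 0.14838706]), np.float64(18.519450825327382)), (array([0.51046725, 0.02490855, 0.00841574]), np.float64(27.27426003018887)), (array([ 0.49357408,  0.05924237, -0.03279677]), np.float64(21.621360671977687)), (array([0.4987991 , 0.11948223, 0.13558856]), np.float64(25.794375589101396))]
[0.42940195 0.09211984 0.08      ] [0.43174597 0.08930325 0.082     ]
top 188.45270348777385 292.32986319237284
side 280.5451472263819 426.2746070931111
```

View pics/held.png

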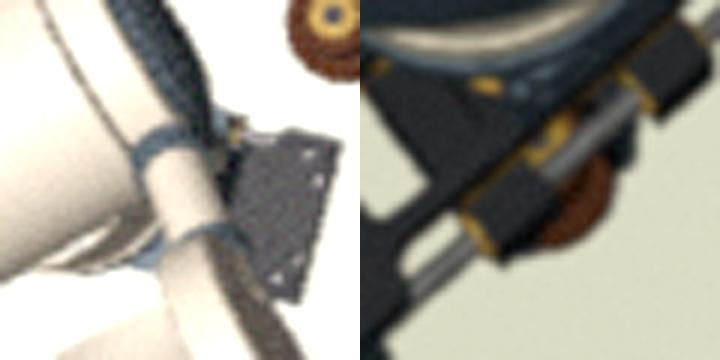

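The crop shows the knob's rounded cap held below the fingers, around (570,200) in the right half. The top view is blocked by the arm.

Request:
servo_tool:
  targets:
    - {"tx": -10, "ty": -20, "tz": -5, "wx": 0, "wy": 0, "wz": -0.3, "grip": 20}
    - {"tx": -18, "ty": -33, "tz": -5, "wx": 0, "wy": 0, "wz": 0, "grip": 20}
    - {"tx": -18, "ty": -33, "tz": 0, "wx": 0, "wy": 0, "wz": 0, "grip": 20}
    - {"tx": -18, "ty": -33, "tz": 0, "wx": 0, "wy": 0, "wz": 0, "grip": 20}
    - {"tx": -18, "ty": -33, "tz": 0, "wx": 0, "wy": 0, "wz": 0, "grip": 20}
    - {"tx": -18, "ty": -33, "tz": 0, "wx": 0, "wy": 0, "wz": 0, "grip": 20}
    - {"tx": -18, "ty": -33, "tz": 0, "wx": 0, "wy": 0, "wz": 0, "grip": 20}
    - {"tx": -9, "ty": -17, "tz": 0, "wx": 0, "wy": 0, "wz": 0, "grip": 20}

```text
time_s: 6.87
ee_pos: [0.5093, 0.0698, 0.1086]
orientation: [[-0.973, 0.232, -0.001], [0.232, 0.973, -0.001], [0.001, -0.001, -1.0]]
ft_force: [0.4, 0.3, -1.0]
width: 0.301
grip_force: 12.0
```

Request:
servo_tool:
  targets:
    - {"tx": 0, "ty": 0, "tz": 5, "wx": 0, "wy": 0, "wz": 0, "grip": 20}
    - {"tx": 0, "ty": 0, "tz": 5, "wx": 0, "wy": 0, "wz": 0, "grip": 20}
    - {"tx": 0, "ty": 0, "tz": 5, "wx": 0, "wy": 0, "wz": 0, "grip": 20}
    - {"tx": 0, "ty": 0, "tz": 4, "wx": 0, "wy": 0, "wz": 0, "grip": 20}
    - {"tx": 0, "ty": 0, "tz": 2, "wx": 0, "wy": 0, "wz": 0, "grip": 20}
    - {"tx": 0, "ty": 0, "tz": 0, "wx": 0, "wy": 0, "wz": 0, "grip": 20}
    - {"tx": 0, "ty": 0, "tz": 0, "wx": 0, "wy": 0, "wz": 0, "grip": 20}
    - {"tx": 0, "ty": 0, "tz": 0, "wx": 0, "wy": 0, "wz": 0, "grip": 20}

```text
time_s: 7.53
ee_pos: [0.5089, 0.0736, 0.0885]
orientation: [[-0.973, 0.23, 0.0], [0.23, 0.973, -0.0], [-0.0, 0.0, -1.0]]
ft_force: [0.2, 0.8, -1.0]
width: 0.301
grip_force: 12.0
```

```bash
python3 - <<'E'
from h import *
go(.508,.0728,.0692,166.7)
c=cam('side');np.savez('side2.npz',**c)
im=cv2.resize(c['frame'][270:360,280:370],None,fx=6,fy=6,interpolation=cv2.INTER_CUBIC)
cv2.imwrite('pics/over.png',np.clip(im[:,:,::-1]*1.8,0,255).astype(np.uint8))
E
```

```text
t 7.53 p [0.5089 0.0736 0.0885] yaw 166.69 tilt [ 0.01 -0.  ] F [ 0.19  0.81 -1.04] w 27.5 g 11.999738216400146 j6 -75.1
tool delta mm [ 0.7 -1.  19.3] wz -0.01
```

View pics/over.png

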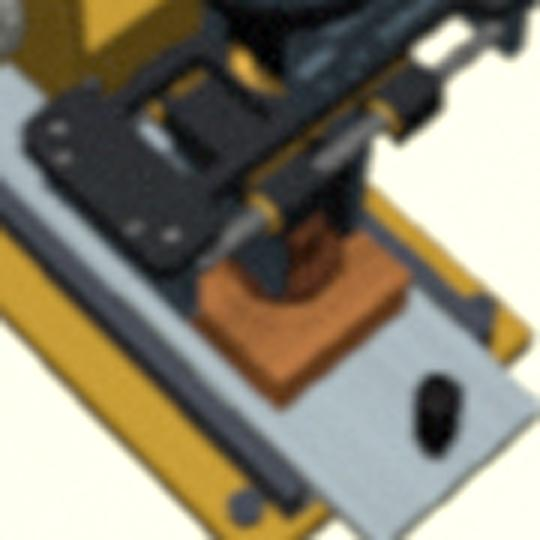

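The knob hangs over the block near its middle, around (305,260) in the crop. I lower gently and watch the force.

Request:
servo_tool:
  targets:
    - {"tx": 0.5, "ty": -0.8, "tz": 1, "wx": 0, "wy": 0, "wz": 0, "grip": 20}
    - {"tx": 0, "ty": 0, "tz": 1.5, "wx": 0, "wy": 0, "wz": 0, "grip": 20}
    - {"tx": 0, "ty": 0, "tz": 1.5, "wx": 0, "wy": 0, "wz": 0, "grip": 20}
    - {"tx": 0, "ty": 0, "tz": 1.5, "wx": 0, "wy": 0, "wz": 0, "grip": 20}
    - {"tx": 0, "ty": 0, "tz": 1, "wx": 0, "wy": 0, "wz": 0, "grip": 20}
    - {"tx": 0, "ty": 0, "tz": 1, "wx": 0, "wy": 0, "wz": 0, "grip": 20}
    - {"tx": 0, "ty": 0, "tz": 1, "wx": 0, "wy": 0, "wz": 0, "grip": 20}
    - {"tx": 0, "ty": 0, "tz": 0, "wx": 0, "wy": 0, "wz": 0, "grip": 20}

```text
time_s: 8.25
ee_pos: [0.5081, 0.0726, 0.0797]
orientation: [[-0.973, 0.231, -0.0], [0.231, 0.973, -0.0], [0.0, -0.0, -1.0]]
ft_force: [-0.3, 0.0, -0.4]
width: 0.305
grip_force: 12.0
```

Request:
servo_tool:
  targets:
    - {"tx": 0, "ty": 0, "tz": 1, "wx": 0, "wy": 0, "wz": 0, "grip": 20}
    - {"tx": 0, "ty": 0, "tz": 1, "wx": 0, "wy": 0, "wz": 0, "grip": 20}
    - {"tx": 0, "ty": 0, "tz": 1, "wx": 0, "wy": 0, "wz": 0, "grip": 20}
    - {"tx": 0, "ty": 0, "tz": 1, "wx": 0, "wy": 0, "wz": 0, "grip": 20}
    - {"tx": 0, "ty": 0, "tz": 1, "wx": 0, "wy": 0, "wz": 0, "grip": 20}
    - {"tx": 0, "ty": 0, "tz": 0, "wx": 0, "wy": 0, "wz": 0, "grip": 20}
    - {"tx": 0, "ty": 0, "tz": 0, "wx": 0, "wy": 0, "wz": 0, "grip": 20}
    - {"tx": 0, "ty": 0, "tz": 0, "wx": 0, "wy": 0, "wz": 0, "grip": 20}
  newtons: 8

```text
time_s: 8.92
ee_pos: [0.5084, 0.0727, 0.0749]
orientation: [[-0.973, 0.231, 0.0], [0.231, 0.973, 0.0], [-0.0, 0.0, -1.0]]
ft_force: [2.6, 2.5, -0.4]
width: 0.303
grip_force: 8.0
```

Request:
servo_tool:
  targets:
    - {"tx": -0.4, "ty": 0.5, "tz": 0.5, "wx": 0, "wy": 0, "wz": 0, "grip": 20}
    - {"tx": 0, "ty": 0, "tz": 1, "wx": 0, "wy": 0, "wz": 0, "grip": 20}
    - {"tx": 0, "ty": 0, "tz": 1, "wx": 0, "wy": 0, "wz": 0, "grip": 20}
    - {"tx": 0, "ty": 0, "tz": 1, "wx": 0, "wy": 0, "wz": 0, "grip": 20}
    - {"tx": 0, "ty": 0, "tz": 1, "wx": 0, "wy": 0, "wz": 0, "grip": 20}
    - {"tx": 0, "ty": 0, "tz": 0.5, "wx": 0, "wy": 0, "wz": 0, "grip": 20}
    - {"tx": 0, "ty": 0, "tz": 0, "wx": 0, "wy": 0, "wz": 0, "grip": 20}
    - {"tx": 0, "ty": 0, "tz": 0, "wx": 0, "wy": 0, "wz": 0, "grip": 20}

```text
time_s: 9.58
ee_pos: [0.5087, 0.073, 0.0699]
orientation: [[-0.973, 0.231, -0.0], [0.231, 0.973, 0.0], [0.0, 0.0, -1.0]]
ft_force: [1.1, 2.1, -0.6]
width: 0.306
grip_force: 8.0
```

Request:
servo_tool:
  targets:
    - {"tx": 0, "ty": 0.2, "tz": 0.5, "wx": 0, "wy": 0, "wz": 0, "grip": 20}
    - {"tx": 0, "ty": 0, "tz": 0.5, "wx": 0, "wy": 0, "wz": 0, "grip": 20}
    - {"tx": 0, "ty": 0, "tz": 0.5, "wx": 0, "wy": 0, "wz": 0, "grip": 20}
    - {"tx": 0, "ty": 0, "tz": 0.5, "wx": 0, "wy": 0, "wz": 0, "grip": 20}
    - {"tx": 0, "ty": 0, "tz": 0, "wx": 0, "wy": 0, "wz": 0, "grip": 20}
    - {"tx": 0, "ty": 0, "tz": 0, "wx": 0, "wy": 0, "wz": 0, "grip": 20}
    - {"tx": 0, "ty": 0, "tz": 0, "wx": 0, "wy": 0, "wz": 0, "grip": 20}
    - {"tx": 0, "ty": 0, "tz": 0, "wx": 0, "wy": 0, "wz": 0, "grip": 20}

```text
time_s: 10.25
ee_pos: [0.5088, 0.0731, 0.0683]
orientation: [[-0.973, 0.231, 0.0], [0.231, 0.973, -0.0], [-0.0, -0.0, -1.0]]
ft_force: [0.3, 1.1, 8.8]
width: 0.299
grip_force: 8.0
```

Request:
servo_tool:
  targets:
    - {"tx": 0, "ty": 0, "tz": 0, "wx": 0, "wy": 0, "wz": 0, "grip": 34}
    - {"tx": 0, "ty": 0, "tz": 0, "wx": 0, "wy": 0, "wz": 0, "grip": 40}
    - {"tx": 0, "ty": 0, "tz": 0, "wx": 0, "wy": 0, "wz": 0, "grip": 46}
    - {"tx": 0, "ty": 0, "tz": -2, "wx": 0, "wy": 0, "wz": 0, "grip": 46}
    - {"tx": 0, "ty": 0, "tz": -8, "wx": 0, "wy": 0, "wz": 0, "grip": 46}
    - {"tx": 0, "ty": 0, "tz": -12, "wx": 0, "wy": 0, "wz": 0, "grip": 46}
    - {"tx": 0, "ty": 0, "tz": -12, "wx": 0, "wy": 0, "wz": 0, "grip": 46}
    - {"tx": 0, "ty": 0, "tz": -12, "wx": 0, "wy": 0, "wz": 0, "grip": 46}

```text
time_s: 10.92
ee_pos: [0.5086, 0.0731, 0.115]
orientation: [[-0.973, 0.231, -0.0], [0.231, 0.973, -0.0], [0.0, -0.0, -1.0]]
ft_force: [0.5, -0.1, -0.2]
width: 0.503
grip_force: 0.0
```

Request:
servo_tool:
  targets:
    - {"tx": 12, "ty": 0, "tz": 0, "wx": 0, "wy": 0, "wz": 0, "grip": 46}
    - {"tx": 14, "ty": 0, "tz": 0, "wx": 0, "wy": 0, "wz": 0, "grip": 46}
    - {"tx": 14, "ty": 0, "tz": 0, "wx": 0, "wy": 0, "wz": 0, "grip": 46}
    - {"tx": 14, "ty": 0, "tz": 0, "wx": 0, "wy": 0, "wz": 0, "grip": 46}
    - {"tx": 14, "ty": 0, "tz": 0, "wx": 0, "wy": 0, "wz": 0, "grip": 46}
    - {"tx": 14, "ty": 0, "tz": 0, "wx": 0, "wy": 0, "wz": 0, "grip": 46}
    - {"tx": 0, "ty": 0, "tz": 0, "wx": 0, "wy": 0, "wz": 0, "grip": 46}
    - {"tx": 0, "ty": 0, "tz": 0, "wx": 0, "wy": 0, "wz": 0, "grip": 46}

```text
time_s: 11.58
ee_pos: [0.4289, 0.0922, 0.1145]
orientation: [[-0.973, 0.23, 0.0], [0.23, 0.973, -0.0], [-0.0, 0.0, -1.0]]
ft_force: [0.2, 0.3, 0.5]
width: 0.504
grip_force: 0.0
```

```bash
python3 - <<'E'
from h import *
go(.429,.0922,.060,166.7)
c=cam('side');T=cam('top')
im=cv2.resize(c['frame'][270:360,280:370],None,fx=6,fy=6,interpolation=cv2.INTER_CUBIC)
cv2.imwrite('pics/seated.png',np.clip(im[:,:,::-1]*1.8,0,255).astype(np.uint8))
E
```

```text
t 11.58 p [0.4289 0.0922 0.1145] yaw 166.68 tilt [ 0.03 -0.  ] F [0.24 0.33 0.5 ] w 46.0 g 0.0 j6 -72.4
tool delta mm [-0.   0.  54.5] wz -0.02
```

View pics/seated.png

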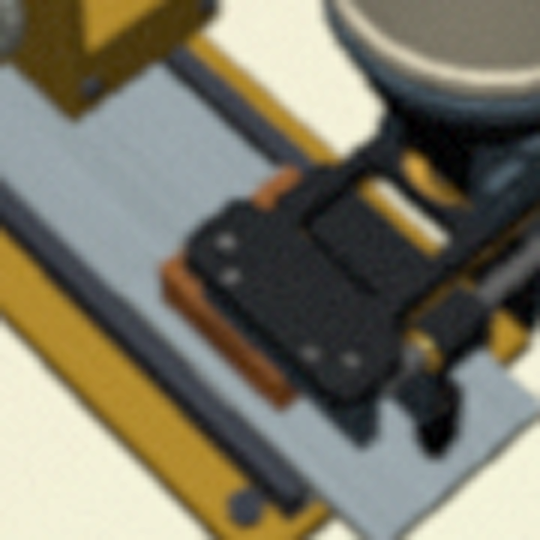

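The hand hides the seated knob, but the contact height and the 8.8 N of support both agree with it being fully home. I go down onto the black knob, at (437,415) in the crop.

Request:
servo_tool:
  targets:
    - {"tx": 0, "ty": 0, "tz": 8, "wx": 0, "wy": 0, "wz": 0, "grip": 46}
    - {"tx": 0, "ty": 0, "tz": 8, "wx": 0, "wy": 0, "wz": 0, "grip": 46}
    - {"tx": 0, "ty": 0, "tz": 8, "wx": 0, "wy": 0, "wz": 0, "grip": 46}
    - {"tx": 0, "ty": 0, "tz": 8, "wx": 0, "wy": 0, "wz": 0, "grip": 40}
    - {"tx": 0, "ty": 0, "tz": 8, "wx": 0, "wy": 0, "wz": 0, "grip": 34}
    - {"tx": 0, "ty": 0, "tz": 8, "wx": 0, "wy": 0, "wz": 0, "grip": 28}
    - {"tx": 0, "ty": 0, "tz": 4, "wx": 0, "wy": 0, "wz": 0, "grip": 24}
    - {"tx": 0, "ty": 0, "tz": 1, "wx": 0, "wy": 0, "wz": 0, "grip": 22}
  newtons: 6

```text
time_s: 12.35
ee_pos: [0.4285, 0.0921, 0.0599]
orientation: [[-0.973, 0.231, -0.001], [0.231, 0.973, -0.0], [0.001, -0.0, -1.0]]
ft_force: [-0.4, -0.7, -0.6]
width: 0.248
grip_force: 0.0
```

Request:
servo_tool:
  targets:
    - {"tx": 0, "ty": 0, "tz": 0, "wx": 0, "wy": 0, "wz": 0, "grip": 21}
    - {"tx": 0, "ty": 0, "tz": 0, "wx": 0, "wy": 0, "wz": 0, "grip": 20}
    - {"tx": 0, "ty": 0, "tz": 0, "wx": 0, "wy": 0, "wz": 0, "grip": 19}
    - {"tx": 0, "ty": 0, "tz": 0, "wx": 0, "wy": 0, "wz": 0, "grip": 18}
    - {"tx": 0, "ty": 0, "tz": 0, "wx": 0, "wy": 0, "wz": 0, "grip": 17}
    - {"tx": 0, "ty": 0, "tz": 0, "wx": 0, "wy": 0, "wz": 0, "grip": 16}
    - {"tx": 0, "ty": 0, "tz": 0, "wx": 0, "wy": 0, "wz": 0, "grip": 14}
    - {"tx": 0, "ty": 0, "tz": 0, "wx": 0, "wy": 0, "wz": 0, "grip": 14}

```text
time_s: 13.02
ee_pos: [0.4293, 0.0929, 0.0612]
orientation: [[-0.973, 0.231, 0.001], [0.231, 0.973, 0.001], [-0.001, 0.001, -1.0]]
ft_force: [1.1, 12.7, -6.6]
width: 0.197
grip_force: 6.0
```

Request:
servo_tool:
  targets:
    - {"tx": 0, "ty": 0.5, "tz": 0, "wx": 0, "wy": 0, "wz": 0, "grip": 14}
    - {"tx": 0, "ty": 0.4, "tz": 0, "wx": 0, "wy": 0, "wz": 0, "grip": 14}
    - {"tx": -1, "ty": 0, "tz": 0, "wx": 0, "wy": 0, "wz": 0, "grip": 14}
    - {"tx": -2, "ty": 0, "tz": 0, "wx": 0, "wy": 0, "wz": 0, "grip": 14}
    - {"tx": -3, "ty": 0, "tz": 0, "wx": 0, "wy": 0, "wz": 0, "grip": 14}
    - {"tx": -3, "ty": 0, "tz": 0, "wx": 0, "wy": 0, "wz": 0, "grip": 14}
    - {"tx": -3, "ty": 0, "tz": 0, "wx": 0, "wy": 0, "wz": 0, "grip": 14}
    - {"tx": -3, "ty": 0, "tz": 0, "wx": 0, "wy": 0, "wz": 0, "grip": 14}

```text
time_s: 13.68
ee_pos: [0.4441, 0.0895, 0.0611]
orientation: [[-0.973, 0.231, 0.0], [0.231, 0.973, 0.0], [-0.0, 0.0, -1.0]]
ft_force: [-0.3, 4.3, 2.3]
width: 0.192
grip_force: 6.0
```

Request:
servo_tool:
  targets:
    - {"tx": -4, "ty": 0.3, "tz": 0, "wx": 0, "wy": 0, "wz": 0, "grip": 14}
    - {"tx": -5, "ty": 0, "tz": 0, "wx": 0, "wy": 0, "wz": 0, "grip": 14}
    - {"tx": -5, "ty": 0, "tz": 0, "wx": 0, "wy": 0, "wz": 0, "grip": 14}
    - {"tx": -5, "ty": 0, "tz": 0, "wx": 0, "wy": 0, "wz": 0, "grip": 14}
    - {"tx": -5, "ty": 0, "tz": 0, "wx": 0, "wy": 0, "wz": 0, "grip": 14}
    - {"tx": -5, "ty": 0, "tz": 0, "wx": 0, "wy": 0, "wz": 0, "grip": 14}
    - {"tx": -4, "ty": 0, "tz": 0, "wx": 0, "wy": 0, "wz": 0, "grip": 14}
    - {"tx": -3, "ty": 0, "tz": 0, "wx": 0, "wy": 0, "wz": 0, "grip": 14}

```text
time_s: 14.35
ee_pos: [0.4794, 0.081, 0.0611]
orientation: [[-0.973, 0.231, 0.0], [0.231, 0.973, -0.0], [-0.0, -0.0, -1.0]]
ft_force: [-1.2, -1.2, 5.2]
width: 0.191
grip_force: 6.0
```

Request:
servo_tool:
  targets:
    - {"tx": -4, "ty": 0, "tz": -0.3, "wx": 0, "wy": 0, "wz": 0, "grip": 14}
    - {"tx": -5, "ty": 0, "tz": 0, "wx": 0, "wy": 0, "wz": 0, "grip": 14}
    - {"tx": -5, "ty": 0, "tz": 0, "wx": 0, "wy": 0, "wz": 0, "grip": 14}
    - {"tx": -5, "ty": 0, "tz": 0, "wx": 0, "wy": 0, "wz": 0, "grip": 14}
    - {"tx": -5, "ty": 0, "tz": 0, "wx": 0, "wy": 0, "wz": 0, "grip": 14}
    - {"tx": -5, "ty": 0, "tz": 0, "wx": 0, "wy": 0, "wz": 0, "grip": 14}
    - {"tx": -4, "ty": 0, "tz": 0, "wx": 0, "wy": 0, "wz": 0, "grip": 14}
    - {"tx": -3, "ty": 0, "tz": 0, "wx": 0, "wy": 0, "wz": 0, "grip": 14}

```text
time_s: 15.02
ee_pos: [0.5144, 0.0726, 0.0611]
orientation: [[-0.973, 0.231, -0.0], [0.231, 0.973, -0.001], [0.0, -0.001, -1.0]]
ft_force: [-2.6, -5.7, 0.8]
width: 0.192
grip_force: 6.0
```

Request:
servo_tool:
  targets:
    - {"tx": -2, "ty": 0, "tz": 0, "wx": 0, "wy": 0, "wz": 0, "grip": 14}
    - {"tx": -1.5, "ty": 0, "tz": 0, "wx": 0, "wy": 0, "wz": 0, "grip": 14}
    - {"tx": -1.5, "ty": 0, "tz": 0, "wx": 0, "wy": 0, "wz": 0, "grip": 14}
    - {"tx": -1.5, "ty": 0, "tz": 0, "wx": 0, "wy": 0, "wz": 0, "grip": 14}
    - {"tx": -1.5, "ty": 0, "tz": 0, "wx": 0, "wy": 0, "wz": 0, "grip": 14}
    - {"tx": -1.5, "ty": 0, "tz": 0, "wx": 0, "wy": 0, "wz": 0, "grip": 14}
    - {"tx": -1, "ty": 0, "tz": 0, "wx": 0, "wy": 0, "wz": 0, "grip": 14}
    - {"tx": -1, "ty": 0, "tz": 0, "wx": 0, "wy": 0, "wz": 0, "grip": 14}

```text
time_s: 15.68
ee_pos: [0.5252, 0.07, 0.0611]
orientation: [[-0.973, 0.231, -0.0], [0.231, 0.973, -0.001], [0.0, -0.001, -1.0]]
ft_force: [-3.9, -5.5, 1.9]
width: 0.191
grip_force: 6.0
```

Request:
servo_tool:
  targets:
    - {"tx": -1, "ty": -0.3, "tz": 0, "wx": 0, "wy": 0, "wz": 0, "grip": 14}
    - {"tx": -1, "ty": 0, "tz": 0, "wx": 0, "wy": 0, "wz": 0, "grip": 14}
    - {"tx": -1, "ty": 0, "tz": 0, "wx": 0, "wy": 0, "wz": 0, "grip": 14}
    - {"tx": -1, "ty": 0, "tz": 0, "wx": 0, "wy": 0, "wz": 0, "grip": 14}
    - {"tx": -1, "ty": 0, "tz": 0, "wx": 0, "wy": 0, "wz": 0, "grip": 14}
    - {"tx": -0.5, "ty": 0, "tz": 0, "wx": 0, "wy": 0, "wz": 0, "grip": 14}
    - {"tx": -0.5, "ty": 0, "tz": 0, "wx": 0, "wy": 0, "wz": 0, "grip": 14}
    - {"tx": 0, "ty": 0, "tz": 0, "wx": 0, "wy": 0, "wz": 0, "grip": 14}

```text
time_s: 16.35
ee_pos: [0.5309, 0.0686, 0.0611]
orientation: [[-0.973, 0.231, -0.0], [0.231, 0.973, -0.0], [0.0, -0.0, -1.0]]
ft_force: [-2.2, -4.9, -1.2]
width: 0.195
grip_force: 6.0
```

Request:
servo_tool:
  targets:
    - {"tx": -0.5, "ty": -0.2, "tz": 0, "wx": 0, "wy": 0, "wz": 0, "grip": 14}
    - {"tx": -0.5, "ty": 0, "tz": 0, "wx": 0, "wy": 0, "wz": 0, "grip": 14}
    - {"tx": -0.5, "ty": 0, "tz": 0, "wx": 0, "wy": 0, "wz": 0, "grip": 14}
    - {"tx": -0.5, "ty": 0, "tz": 0, "wx": 0, "wy": 0, "wz": 0, "grip": 14}
    - {"tx": -0.5, "ty": 0, "tz": 0, "wx": 0, "wy": 0, "wz": 0, "grip": 14}
    - {"tx": -0.5, "ty": 0, "tz": 0, "wx": 0, "wy": 0, "wz": 0, "grip": 14}
    - {"tx": 0, "ty": 0, "tz": 0, "wx": 0, "wy": 0, "wz": 0, "grip": 14}
    - {"tx": 0, "ty": 0, "tz": 0, "wx": 0, "wy": 0, "wz": 0, "grip": 14}

```text
time_s: 17.02
ee_pos: [0.5338, 0.0679, 0.0612]
orientation: [[-0.973, 0.231, 0.0], [0.231, 0.973, -0.0], [-0.0, -0.0, -1.0]]
ft_force: [-2.5, -3.7, -3.7]
width: 0.195
grip_force: 6.0
```

Request:
servo_tool:
  targets:
    - {"tx": -0.5, "ty": -0.2, "tz": 0, "wx": 0, "wy": 0, "wz": 0, "grip": 14}
    - {"tx": -0.5, "ty": 0, "tz": 0, "wx": 0, "wy": 0, "wz": 0, "grip": 14}
    - {"tx": -0.5, "ty": 0, "tz": 0, "wx": 0, "wy": 0, "wz": 0, "grip": 14}
    - {"tx": -0.5, "ty": 0, "tz": 0, "wx": 0, "wy": 0, "wz": 0, "grip": 14}
    - {"tx": -0.5, "ty": 0, "tz": 0, "wx": 0, "wy": 0, "wz": 0, "grip": 14}
    - {"tx": -0.5, "ty": 0, "tz": 0, "wx": 0, "wy": 0, "wz": 0, "grip": 14}
    - {"tx": 0, "ty": 0, "tz": 0, "wx": 0, "wy": 0, "wz": 0, "grip": 14}
    - {"tx": 0, "ty": 0, "tz": 0, "wx": 0, "wy": 0, "wz": 0, "grip": 14}

```text
time_s: 17.68
ee_pos: [0.5356, 0.0674, 0.0611]
orientation: [[-0.973, 0.231, -0.002], [0.231, 0.973, 0.0], [0.002, -0.0, -1.0]]
ft_force: [-7.1, 3.6, 0.1]
width: 0.193
grip_force: 6.0
```

Request:
servo_tool:
  targets:
    - {"tx": -0.5, "ty": 0, "tz": 0, "wx": 0, "wy": 0, "wz": 0, "grip": 14}
    - {"tx": -0.5, "ty": 0, "tz": 0, "wx": 0, "wy": 0, "wz": 0, "grip": 14}
    - {"tx": -0.5, "ty": 0, "tz": 0, "wx": 0, "wy": 0, "wz": 0, "grip": 14}
    - {"tx": 0, "ty": 0, "tz": 0, "wx": 0, "wy": 0, "wz": 0, "grip": 14}
    - {"tx": 0, "ty": 0, "tz": 0, "wx": 0, "wy": 0, "wz": 0, "grip": 14}
    - {"tx": 0, "ty": 0, "tz": 0, "wx": 0, "wy": 0, "wz": 0, "grip": 14}
    - {"tx": 0, "ty": 0, "tz": 0, "wx": 0, "wy": 0, "wz": 0, "grip": 14}
    - {"tx": 0, "ty": 0, "tz": 0, "wx": 0, "wy": 0, "wz": 0, "grip": 14}

```text
time_s: 18.35
ee_pos: [0.5369, 0.0671, 0.061]
orientation: [[-0.973, 0.231, -0.002], [0.231, 0.973, 0.0], [0.002, -0.0, -1.0]]
ft_force: [-6.8, 2.4, 0.4]
width: 0.194
grip_force: 6.0
```

Request:
servo_tool:
  targets:
    - {"tx": 0, "ty": 0, "tz": 0, "wx": 0, "wy": 0, "wz": 0, "grip": 14}
    - {"tx": 0, "ty": 0, "tz": 0, "wx": 0, "wy": 0, "wz": 0, "grip": 14}
    - {"tx": -0.3, "ty": 0, "tz": 0, "wx": 0, "wy": 0, "wz": 0, "grip": 14}
    - {"tx": -0.3, "ty": 0, "tz": 0, "wx": 0, "wy": 0, "wz": 0, "grip": 14}
    - {"tx": -0.2, "ty": 0, "tz": 0, "wx": 0, "wy": 0, "wz": 0, "grip": 14}
    - {"tx": 0, "ty": 0, "tz": 0, "wx": 0, "wy": 0, "wz": 0, "grip": 14}
    - {"tx": 0, "ty": 0, "tz": 0, "wx": 0, "wy": 0, "wz": 0, "grip": 14}
    - {"tx": 0, "ty": 0, "tz": 0, "wx": 0, "wy": 0, "wz": 0, "grip": 14}
  newtons: 11

```text
time_s: 19.02
ee_pos: [0.5369, 0.0671, 0.061]
orientation: [[-0.973, 0.231, -0.003], [0.231, 0.973, 0.001], [0.003, -0.0, -1.0]]
ft_force: [-11.3, 3.8, 4.1]
width: 0.19
grip_force: 11.0
```

Request:
servo_tool:
  targets:
    - {"tx": 0, "ty": 0, "tz": 0, "wx": 0, "wy": 0, "wz": 0, "grip": 22}
    - {"tx": 0, "ty": 0, "tz": 0, "wx": 0, "wy": 0, "wz": 0, "grip": 30}
    - {"tx": 0, "ty": 0, "tz": 0, "wx": 0, "wy": 0, "wz": 0, "grip": 38}
    - {"tx": 0, "ty": 0, "tz": 0, "wx": 0, "wy": 0, "wz": 0, "grip": 46}
    - {"tx": 5, "ty": 0, "tz": 0, "wx": 0, "wy": 0, "wz": 0, "grip": 50}
    - {"tx": 15, "ty": 0, "tz": 0, "wx": 0, "wy": 0, "wz": 0, "grip": 55}
    - {"tx": 20, "ty": 0, "tz": 0, "wx": 0, "wy": 0, "wz": 0, "grip": 60}
    - {"tx": 15, "ty": 0, "tz": -10, "wx": 0, "wy": 0, "wz": 0, "grip": 60}
  newtons: 8

```text
time_s: 19.68
ee_pos: [0.483, 0.0794, 0.0701]
orientation: [[-0.973, 0.231, -0.003], [0.231, 0.973, -0.0], [0.003, -0.001, -1.0]]
ft_force: [-0.2, -0.9, -0.5]
width: 0.654
grip_force: 0.0
```

Request:
servo_tool:
  targets:
    - {"tx": 0, "ty": 0, "tz": -30, "wx": 0, "wy": 0, "wz": 0, "grip": 60}
    - {"tx": 0, "ty": 0, "tz": -36, "wx": 0, "wy": 0, "wz": 0, "grip": 60}
    - {"tx": 0, "ty": 0, "tz": -36, "wx": 0, "wy": 0, "wz": 7, "grip": 60}
    - {"tx": 0, "ty": 0, "tz": -36, "wx": 0, "wy": 0, "wz": 7, "grip": 60}
    - {"tx": 0, "ty": 0, "tz": -36, "wx": 0, "wy": 0, "wz": 7, "grip": 60}
    - {"tx": 0, "ty": 0, "tz": -36, "wx": 0, "wy": 0, "wz": 7, "grip": 60}
    - {"tx": 0, "ty": 0, "tz": -36, "wx": 0, "wy": 0, "wz": 7, "grip": 60}
    - {"tx": 0, "ty": 0, "tz": -30, "wx": 0, "wy": 0, "wz": 7, "grip": 60}

```text
time_s: 20.35
ee_pos: [0.485, 0.0793, 0.35]
orientation: [[-0.564, 0.826, 0.002], [0.826, 0.564, 0.0], [-0.001, 0.002, -1.0]]
ft_force: [0.8, 0.2, 0.3]
width: 0.656
grip_force: 0.0
```

Request:
servo_tool:
  targets:
    - {"tx": 0, "ty": 0, "tz": 0, "wx": 0, "wy": 0, "wz": 7, "grip": 60}
    - {"tx": 0, "ty": 0, "tz": 0, "wx": 0, "wy": 0, "wz": 7, "grip": 60}
    - {"tx": 0, "ty": 0, "tz": 0, "wx": 0, "wy": 0, "wz": 7, "grip": 60}
    - {"tx": 0, "ty": 0, "tz": 0, "wx": 0, "wy": 0, "wz": 7, "grip": 60}
    - {"tx": 0, "ty": 0, "tz": 0, "wx": 0, "wy": 0, "wz": 7, "grip": 60}
    - {"tx": 0, "ty": 0, "tz": 0, "wx": 0, "wy": 0, "wz": 7, "grip": 60}
    - {"tx": 0, "ty": 0, "tz": 0, "wx": 0, "wy": 0, "wz": 6, "grip": 60}
    - {"tx": 0, "ty": 0, "tz": 0, "wx": 0, "wy": 0, "wz": 0, "grip": 60}

```text
time_s: 21.02
ee_pos: [0.485, 0.0793, 0.3471]
orientation: [[0.236, 0.972, 0.0], [0.972, -0.236, 0.0], [0.0, 0.0, -1.0]]
ft_force: [0.2, 0.3, -0.1]
width: 0.661
grip_force: 0.0
```

```bash
python3 - <<'E'
from h import *
go(.561,-.117,.345,76.6)
c=cam('side');w=cloud(c);np.savez('side3.npz',**c)
b=(325,175,378,220);x0,y0,x1,y1=b
p=w[y0:y1,x0:x1].reshape(-1,3);p=p[(p[:,2]>.2)&(p[:,2]<.35)]
o=np.array([.6148,.048]);X=np.array([.9728,-.2317]);Y=np.array([.2317,.9728])
q=np.c_[(p[:,:2]-o)@X,(p[:,:2]-o)@Y,p[:,2]]
q=q[(q[:,1]<-.13)&(q[:,1]>-.215)]
print(len(q),np.percentile(q,[2,50,98],axis=0).round(4).tolist())
t=q[q[:,2]>np.percentile(q[:,2],80)];print(t.mean(0))
im=cv2.resize(c['frame'][160:340,230:410],None,fx=3.3,fy=3.3,interpolation=cv2.INTER_CUBIC)
cv2.imwrite('pics/home.png',np.clip(im[:,:,::-1]*1.8,0,255).astype(np.uint8))
E
```

```text
t 21.02 p [0.485  0.0793 0.3471] yaw 76.33 tilt [0. 0.] F [ 0.23  0.3  -0.07] w 60.3 g 0.0 j6 16.0
tool delta mm [-172.8  120.2    2.1] wz -0.27Traceback (most recent call last):
  File "<stdin>", line 9, in <module>
    return _quantile_unchecked(
        a, q, axis, out, overwrite_input, method, keepdims, weights)
    return _ureduce(a,
                    func=_quantile_ureduce_func,
    ...<5 lines>...
                    overwrite_input=overwrite_input,
                    method=method)
    r = func(a, **kwargs)
    result = _quantile(arr,
                       quantiles=q,
    ...<2 lines>...
                       out=out,
                       weights=wgt)
    slices_having_nans = np.isnan(arr[-1, ...])
                                  ~~~^^^^^^^^^
IndexError: index -1 is out of bounds for axis 0 with size 0
```

```bash
python3 - <<'E'
from h import *
o=np.array([.6148,.048]);X=np.array([.9728,-.2317]);Y=np.array([.2317,.9728])
for n in('side0','top0'):
    w=cloud(dict(np.load(n+'.npz'))).reshape(-1,3);w=w[np.all(np.isfinite(w),1)]
    q=np.c_[(w[:,:2]-o)@X,(w[:,:2]-o)@Y,w[:,2]]
    h=q[(q[:,1]<-.13)&(q[:,1]>-.215)&(abs(q[:,0])<.06)&(q[:,2]>.2)&(q[:,2]<.3)]
    print(n,len(h),np.percentile(h,[3,50,97],axis=0).round(4).tolist(),'dx/dy',np.polyfit(h[:,1],h[:,0],1)[0].round(3))
    f=lambda v:np.r_[np.hypot(h[:,0]-v[0],h[:,2]-v[1])-.012]
    from scipy.optimize import least_squares
    r=least_squares(f,[np.median(h[:,0]),.265],loss='soft_l1',f_scale=.002);print('axis x,z',r.x,'theta',np.arctan2(r.x[0],r.x[1]-.205),'r',np.hypot(r.x[0],r.x[1]-.205))
    a=q[(q[:,1]<-.09)&(q[:,1]>-.12)&(q[:,2]>.11)&(q[:,2]<.3)];print('rim x,z',np.percentile(a[:,[0,2]],[1,99],axis=0).round(4).tolist())
c=dict(np.load('side3.npz'));save(c,'home.png',(200,150,420,370),2.7)
c=cam('top');save(c,'homet.png',(230,170,380,320),4)
a=cv2.imread('pics/home.png');b=cv2.imread('pics/homet.png');h=594
b=cv2.resize(b,(400,400));a=cv2.resize(a,(400,400));cv2.imwrite('pics/hh.png',np.clip(np.hstack([a,b])*1.8,0,255).astype(np.uint8))
E
```

```text
side0 344 [[-0.0216, -0.2099, 0.2638], [-0.0159, -0.1698, 0.2763], [-0.0016, -0.1324, 0.2809]] dx/dy 0.005
axis x,z [-0.00904337  0.26734308] theta -0.1440533741547048 r 0.06299557104851984
rim x,z [[-0.5833, 0.1143], [1.5516, 0.2979]]
top0 298 [[-0.0214, -0.2119, 0.2647], [-0.0119, -0.172, 0.2741], [0.0004, -0.1329, 0.2812]] dx/dy -0.002
axis x,z [-0.01010171  0.26477277] theta -0.16741993165038843 r 0.06062036186385441
rim x,z [[-0.632, 0.148], [0.0596, 0.2869]]
```

View pics/hh.png

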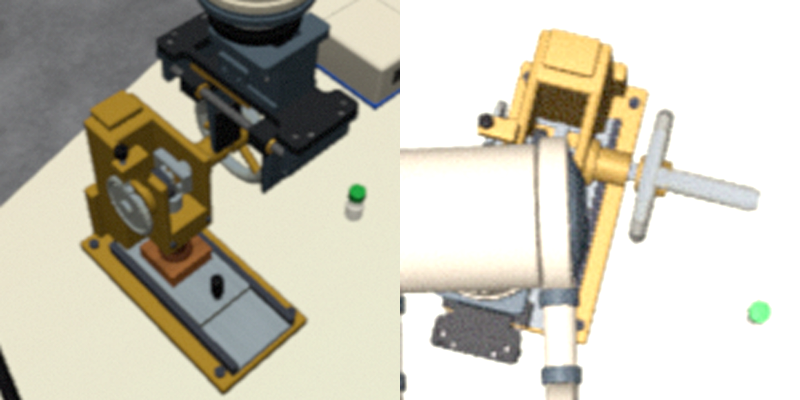

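The left half shows the shuttle home, with the knob under the ram at (175,245) and the black knob at (215,285). The handle in the right half is free, from (660,175) to (755,200). I go over the handle.

Request:
servo_tool:
  targets:
    - {"tx": -15, "ty": 10, "tz": 0, "wx": 0, "wy": 0, "wz": -0.3, "grip": 60}
    - {"tx": -25, "ty": 17, "tz": 0, "wx": 0, "wy": 0, "wz": 0, "grip": 60}
    - {"tx": -27, "ty": 19, "tz": 0, "wx": 0, "wy": 0, "wz": 0, "grip": 60}
    - {"tx": -27, "ty": 19, "tz": 0, "wx": 0, "wy": 0, "wz": 0, "grip": 60}
    - {"tx": -27, "ty": 19, "tz": 0, "wx": 0, "wy": 0, "wz": 0, "grip": 60}
    - {"tx": -27, "ty": 19, "tz": 0, "wx": 0, "wy": 0, "wz": 0, "grip": 60}
    - {"tx": -20, "ty": 14, "tz": 0, "wx": 0, "wy": 0, "wz": 0, "grip": 60}
    - {"tx": -12, "ty": 8, "tz": 0, "wx": 0, "wy": 0, "wz": 0, "grip": 60}

```text
time_s: 21.78
ee_pos: [0.5669, -0.1269, 0.3468]
orientation: [[0.224, 0.975, -0.0], [0.975, -0.224, -0.0], [-0.0, -0.0, -1.0]]
ft_force: [0.1, -0.1, -0.7]
width: 0.659
grip_force: 0.0
```

Request:
servo_tool:
  targets:
    - {"tx": 0, "ty": 0, "tz": 12, "wx": 0, "wy": 0, "wz": 0, "grip": 60}
    - {"tx": 0, "ty": 0, "tz": 12, "wx": 0, "wy": 0, "wz": 0, "grip": 60}
    - {"tx": 0, "ty": 0, "tz": 12, "wx": 0, "wy": 0, "wz": 0, "grip": 60}
    - {"tx": 0, "ty": 0, "tz": 6, "wx": 0, "wy": 0, "wz": 0, "grip": 60}
    - {"tx": 0, "ty": 0, "tz": 0, "wx": 0, "wy": 0, "wz": 0, "grip": 60}
    - {"tx": 0, "ty": 0, "tz": 0, "wx": 0, "wy": 0, "wz": 0, "grip": 60}
    - {"tx": 0, "ty": 0, "tz": 0, "wx": 0, "wy": 0, "wz": 0, "grip": 60}
    - {"tx": 0, "ty": 0, "tz": 0, "wx": 0, "wy": 0, "wz": 0, "grip": 60}

```text
time_s: 22.45
ee_pos: [0.5667, -0.1243, 0.306]
orientation: [[0.225, 0.974, 0.001], [0.974, -0.225, -0.0], [-0.0, 0.001, -1.0]]
ft_force: [0.2, 0.4, 0.7]
width: 0.658
grip_force: 0.0
```

```bash
python3 -c "
from h import *
go(.5636,-.1248,.247,76.6)"
```

```text
t 22.45 p [ 0.5667 -0.1243  0.306 ] yaw 76.99 tilt [ 0.07 -0.02] F [0.24 0.42 0.71] w 60.0 g 0.0 j6 -5.3
tool delta mm [-1.2 -2.9 59. ] wz 0.39
```

Request:
servo_tool:
  targets:
    - {"tx": -1, "ty": -3, "tz": 5, "wx": 0, "wy": 0, "wz": 0.4, "grip": 60}
    - {"tx": 0, "ty": 0, "tz": 10, "wx": 0, "wy": 0, "wz": 0, "grip": 60}
    - {"tx": 0, "ty": 0, "tz": 10, "wx": 0, "wy": 0, "wz": 0, "grip": 60}
    - {"tx": 0, "ty": 0, "tz": 10, "wx": 0, "wy": 0, "wz": 0, "grip": 60}
    - {"tx": 0, "ty": 0, "tz": 10, "wx": 0, "wy": 0, "wz": 0, "grip": 54}
    - {"tx": 0, "ty": 0, "tz": 8, "wx": 0, "wy": 0, "wz": 0, "grip": 46}
    - {"tx": 0, "ty": 0, "tz": 6, "wx": 0, "wy": 0, "wz": 0, "grip": 38}
    - {"tx": 0, "ty": 0, "tz": 0, "wx": 0, "wy": 0, "wz": 0, "grip": 34}
  newtons: 8

```text
time_s: 23.12
ee_pos: [0.5626, -0.1245, 0.2446]
orientation: [[0.233, 0.973, -0.002], [0.973, -0.233, 0.001], [0.0, -0.002, -1.0]]
ft_force: [-1.0, -0.1, 0.3]
width: 0.403
grip_force: 0.0
```

Request:
servo_tool:
  targets:
    - {"tx": 0, "ty": 0, "tz": 0, "wx": 0, "wy": 0, "wz": 0, "grip": 32}
    - {"tx": 0, "ty": 0, "tz": 0, "wx": 0, "wy": 0, "wz": 0, "grip": 30}
    - {"tx": 0, "ty": 0, "tz": 0, "wx": 0, "wy": 0, "wz": 0, "grip": 28}
    - {"tx": 0, "ty": 0, "tz": 0, "wx": 0, "wy": 0, "wz": 0, "grip": 26}
    - {"tx": 0, "ty": 0, "tz": 0, "wx": 0, "wy": 0, "wz": 0, "grip": 24}
    - {"tx": 0, "ty": 0, "tz": 0, "wx": 0, "wy": 0, "wz": 0, "grip": 22}
    - {"tx": 0, "ty": 0, "tz": 0, "wx": 0, "wy": 0, "wz": 0, "grip": 20}
    - {"tx": 0, "ty": 0, "tz": 0, "wx": 0, "wy": 0, "wz": 0, "grip": 20}

```text
time_s: 23.78
ee_pos: [0.563, -0.1246, 0.2465]
orientation: [[0.233, 0.973, -0.0], [0.973, -0.233, -0.0], [-0.0, -0.0, -1.0]]
ft_force: [-1.2, 0.0, 6.5]
width: 0.259
grip_force: 8.0
```

```bash
cat >> h.py <<'E'
O=np.array([.6148,.048]);PX=np.array([.9728,-.2317]);PY=np.array([.2317,.9728])
def wheel():
    s=arm.get_state();R=s['orientation'];g=s['ee_pos']-R[:,2]*.019
    x,y,z=(g[:2]-O)@PX,(g[:2]-O)@PY,g[2]-.205;th=np.arctan2(x,z);F=s['ft_force'];fx,fy=F[:2]@PX,F[:2]@PY
    print('t',round(s['time_s'],2),'x,y,z mm',np.round([x*1000,y*1000,z*1000],1),'th',th.round(3),'r',(np.hypot(x,z)*1000).round(1),'F xyz',np.round([fx,fy,F[2]],1),'tang',(fx*np.cos(th)-F[2]*np.sin(th)).round(1),'rad',(fx*np.sin(th)+F[2]*np.cos(th)).round(1),'w',(s['width']*91.2).round(1),'g',s['grip_force'],'rx',np.degrees([R[:2,2]@PX,R[:2,2]@PY]).round(2))
def arc(a0,a1,n,r=62):
    a=np.linspace(a0,a1,n+1);print([(round(float(r*(np.sin(q)-np.sin(p))),1),round(float(-r*(np.cos(q)-np.cos(p))),1)) for p,q in zip(a,a[1:])])
E
python3 -c "
from h import *
wheel()
arc(-.15,.8,16)"
```

```text
Traceback (most recent call last):
  File "h.py", line 34, in wheel
    print('t',round(s['time_s'],2),'x,y,z mm',np.round([x*1000,y*1000,z*1000],1),'th',th.round(3),'r',(np.hypot(x,z)*1000).round(1),'F xyz',np.round([fx,fy,F[2]],1),'tang',(fx*np.cos(th)-F[2]*np.sin(th)).round(1),'rad',(fx*np.sin(th)+F[2]*np.cos(th)).round(1),'w',(s['width']*91.2).round(1),'g',s['grip_force'],'rx',np.degrees([R[:2,2]@PX,R[:2,2]@PY]).round(2))
                                                                                                                                                                                                                                                                        ^^^^^^^^^^^^^^^^^^^^^^^
AttributeError: 'float' object has no attribute 'round'
```

```bash
sed -i "s/(s\['width'\]\*91.2).round(1)/round(s['width']*91.2,1)/" h.py
python3 -c "
from h import *
wheel()
arc(-.165,.795,24)"
```

```text
t 23.78 x,y,z mm [ -10.4 -179.9   60.5] th -0.17 r 61.3 F xyz [-1.1 -0.2  6.5] tang -0.0 rad 6.6 w 23.6 g 7.998017957434058 rx [-0.01 -0.  ]
[(2.5, -0.4), (2.5, -0.3), (2.5, -0.2), (2.5, -0.1), (2.5, 0.0), (2.5, 0.1), (2.5, 0.2), (2.5, 0.3), (2.4, 0.4), (2.4, 0.5), (2.4, 0.6), (2.4, 0.7), (2.3, 0.8), (2.3, 0.9), (2.3, 1.0), (2.2, 1.1), (2.2, 1.2), (2.1, 1.3), (2.1, 1.3), (2.0, 1.4), (2.0, 1.5), (1.9, 1.6), (1.8, 1.7), (1.8, 1.7)]
```

Request:
servo_tool:
  targets:
    - {"tx": 0, "ty": 2.5, "tz": -0.8, "wx": 0, "wy": 0, "wz": 0, "grip": 16}
    - {"tx": 0, "ty": 2.5, "tz": -0.3, "wx": 0, "wy": 0, "wz": 0, "grip": 16}
    - {"tx": 0, "ty": 2.5, "tz": -0.2, "wx": 0, "wy": 0, "wz": 0, "grip": 16}
    - {"tx": 0, "ty": 2.5, "tz": -0.1, "wx": 0, "wy": 0, "wz": 0, "grip": 16}
    - {"tx": 0, "ty": 2.5, "tz": 0, "wx": 0, "wy": 0, "wz": 0, "grip": 16}
    - {"tx": 0, "ty": 2.5, "tz": 0.1, "wx": 0, "wy": 0, "wz": 0, "grip": 16}
    - {"tx": 0, "ty": 2.5, "tz": 0.2, "wx": 0, "wy": 0, "wz": 0, "grip": 16}
    - {"tx": 0, "ty": 2.5, "tz": 0.3, "wx": 0, "wy": 0, "wz": 0, "grip": 16}
  newtons: 12

```text
time_s: 24.45
ee_pos: [0.5829, -0.1295, 0.2468]
orientation: [[0.233, 0.973, -0.0], [0.973, -0.233, -0.0], [-0.0, -0.0, -1.0]]
ft_force: [-1.9, -1.8, -1.8]
width: 0.259
grip_force: 12.0
```

```bash
python3 -c "
from h import *
wheel()"
```

```text
t 24.45 x,y,z mm [  10.1 -180.    60.8] th 0.164 r 61.6 F xyz [-1.4 -2.2 -1.8] tang -1.1 rad -2.0 w 23.6 g 11.99700789526105 rx [-0.01 -0.01]
```

Good, the drag is light. I continue past the first notch in small steps.

Request:
servo_tool:
  targets:
    - {"tx": 0, "ty": 2.4, "tz": 0.4, "wx": 0, "wy": 0, "wz": 0, "grip": 16}
    - {"tx": 0, "ty": 2.4, "tz": 0.5, "wx": 0, "wy": 0, "wz": 0, "grip": 16}
    - {"tx": 0, "ty": 2.4, "tz": 0.6, "wx": 0, "wy": 0, "wz": 0, "grip": 16}
    - {"tx": 0, "ty": 2.4, "tz": 0.7, "wx": 0, "wy": 0, "wz": 0, "grip": 16}
    - {"tx": 0, "ty": 0, "tz": 0, "wx": 0, "wy": 0, "wz": 0, "grip": 16}
    - {"tx": 0, "ty": 0, "tz": 0, "wx": 0, "wy": 0, "wz": 0, "grip": 16}
    - {"tx": 0, "ty": 0, "tz": 0, "wx": 0, "wy": 0, "wz": 0, "grip": 16}
    - {"tx": 0, "ty": 0, "tz": 0, "wx": 0, "wy": 0, "wz": 0, "grip": 16}

```text
time_s: 25.12
ee_pos: [0.5902, -0.1312, 0.244]
orientation: [[0.233, 0.973, -0.004], [0.973, -0.233, 0.001], [-0.0, -0.004, -1.0]]
ft_force: [-8.8, -0.1, -3.6]
width: 0.256
grip_force: 12.0
```

```bash
python3 -c "
from h import *
wheel()"
```

```text
t 25.12 x,y,z mm [  17.7 -180.    58. ] th 0.296 r 60.7 F xyz [-8.5 -2.1 -3.6] tang -7.1 rad -6.0 w 23.3 g 11.999689573422074 rx [-0.24 -0.01]
```

Request:
servo_tool:
  targets:
    - {"tx": 0, "ty": 1.2, "tz": 0.3, "wx": 0, "wy": 0, "wz": 0, "grip": 16}
    - {"tx": 0, "ty": 1.2, "tz": 0.3, "wx": 0, "wy": 0, "wz": 0, "grip": 16}
    - {"tx": 0, "ty": 1.2, "tz": 0.4, "wx": 0, "wy": 0, "wz": 0, "grip": 16}
    - {"tx": 0, "ty": 1.2, "tz": 0.4, "wx": 0, "wy": 0, "wz": 0, "grip": 16}
    - {"tx": 0, "ty": 1.2, "tz": 0.4, "wx": 0, "wy": 0, "wz": 0, "grip": 16}
    - {"tx": 0, "ty": 1.2, "tz": 0.5, "wx": 0, "wy": 0, "wz": 0, "grip": 16}
    - {"tx": 0, "ty": 0, "tz": 0, "wx": 0, "wy": 0, "wz": 0, "grip": 16}
    - {"tx": 0, "ty": 0, "tz": 0, "wx": 0, "wy": 0, "wz": 0, "grip": 16}

```text
time_s: 25.78
ee_pos: [0.5981, -0.1331, 0.2413]
orientation: [[0.233, 0.973, -0.003], [0.973, -0.233, 0.001], [-0.0, -0.003, -1.0]]
ft_force: [-4.1, -1.4, -12.9]
width: 0.253
grip_force: 12.0
```

```bash
python3 -c "
from h import *
wheel()"
```

```text
t 25.78 x,y,z mm [  25.8 -180.    55.3] th 0.437 r 61.0 F xyz [ -3.7  -2.3 -12.9] tang 2.1 rad -13.2 w 23.1 g 11.99818342924118 rx [-0.17 -0.  ]
```

```bash
cat >> h.py <<'E'
def plg():
    c=cam('side');r=[]
    for k in(dict(np.load('side0.npz')),c):
        g=cv2.cvtColor(k['frame'],cv2.COLOR_RGB2GRAY).astype(np.float32);r.append(g)
    t=r[0][224:242,256:276];m=cv2.matchTemplate(r[1][216:250,248:284],t,cv2.TM_CCOEFF_NORMED);_,v,_,l=cv2.minMaxLoc(m)
    y=m[max(l[1]-1,0):l[1]+2,l[0]];d=(y[0]-y[2])/(2*(y[0]-2*y[1]+y[2])) if len(y)==3 else 0
    print('plunger shift px',l[0]-8,round(l[1]-8+float(d),2),'score',round(v,3),'blob',blob(c,(256,222,278,246),(0,0,0),(180,255,30))[:2])
E
python3 -c "
from h import *
S=dict(np.load('side0.npz'));print(blob(S,(256,222,278,246),(0,0,0),(180,255,30))[:2])
plg();wheel()"
```

```text
(array([266.17741935, 233.20967742]), np.int32(62))
plunger shift px 0 0.04 score 0.996 blob (array([266.27777778, 233.2037037 ]), np.int32(54))
t 25.83 x,y,z mm [  25.9 -180.1   55.4] th 0.437 r 61.2 F xyz [ -3.6  -2.3 -12.4] tang 2.0 rad -12.8 w 23.7 g 11.996507970616221 rx [-0.15 -0.  ]
```

Request:
servo_tool:
  targets:
    - {"tx": 0, "ty": 1.1, "tz": 0.9, "wx": 0, "wy": 0, "wz": 0, "grip": 16}
    - {"tx": 0, "ty": 1.1, "tz": 0.9, "wx": 0, "wy": 0, "wz": 0, "grip": 16}
    - {"tx": 0, "ty": 1.1, "tz": 0.7, "wx": 0, "wy": 0, "wz": 0, "grip": 16}
    - {"tx": 0, "ty": 1.1, "tz": 0.6, "wx": 0, "wy": 0, "wz": 0, "grip": 16}
    - {"tx": 0, "ty": 1.1, "tz": 0.6, "wx": 0, "wy": 0, "wz": 0, "grip": 16}
    - {"tx": 0, "ty": 1.1, "tz": 0.6, "wx": 0, "wy": 0, "wz": 0, "grip": 16}
    - {"tx": 0, "ty": 1, "tz": 0.7, "wx": 0, "wy": 0, "wz": 0, "grip": 16}
    - {"tx": 0, "ty": 1, "tz": 0.7, "wx": 0, "wy": 0, "wz": 0, "grip": 16}

```text
time_s: 26.5
ee_pos: [0.6066, -0.1352, 0.2366]
orientation: [[0.233, 0.973, -0.002], [0.973, -0.233, 0.0], [-0.0, -0.002, -1.0]]
ft_force: [-8.4, -1.8, -4.8]
width: 0.256
grip_force: 12.0
```

```bash
python3 -c "
from h import *
wheel();plg()"
```

```text
t 26.5 x,y,z mm [  34.5 -180.1   50.6] th 0.599 r 61.3 F xyz [-7.8 -3.7 -4.8] tang -3.7 rad -8.3 w 23.4 g 11.997042233124375 rx [-0.1  -0.01]
plunger shift px 0 0.01 score 0.996 blob (array([266.16666667, 233.2037037 ]), np.int32(54))
```

Request:
servo_tool:
  targets:
    - {"tx": 0, "ty": 2.6, "tz": 2.6, "wx": 0, "wy": 0, "wz": 0, "grip": 16}
    - {"tx": 0, "ty": 2.8, "tz": 2.4, "wx": 0, "wy": 0, "wz": 0, "grip": 16}
    - {"tx": 0, "ty": 2.7, "tz": 2.6, "wx": 0, "wy": 0, "wz": 0, "grip": 16}
    - {"tx": 0, "ty": 2.5, "tz": 2.7, "wx": 0, "wy": 0, "wz": 0, "grip": 16}
    - {"tx": 0, "ty": 2.4, "tz": 2.9, "wx": 0, "wy": 0, "wz": 0, "grip": 16}
    - {"tx": 0, "ty": 2.2, "tz": 3.0, "wx": 0, "wy": 0, "wz": 0, "grip": 16}
    - {"tx": 0, "ty": 2.0, "tz": 3.1, "wx": 0, "wy": 0, "wz": 0, "grip": 16}
    - {"tx": 0, "ty": 1.8, "tz": 3.2, "wx": 0, "wy": 0, "wz": 0, "grip": 16}

```text
time_s: 27.22
ee_pos: [0.6261, -0.1399, 0.2148]
orientation: [[0.233, 0.973, 0.001], [0.973, -0.233, -0.001], [-0.0, 0.001, -1.0]]
ft_force: [-6.4, -1.2, 0.9]
width: 0.258
grip_force: 12.0
```

```bash
python3 -c "
from h import *
wheel();plg()"
```

```text
t 27.22 x,y,z mm [  54.6 -180.2   28.8] th 1.084 r 61.7 F xyz [-6.  -2.6  0.9] tang -3.6 rad -4.9 w 23.5 g 11.997374380007386 rx [ 0.05 -0.02]
plunger shift px 0 -0.01 score 0.997 blob (array([266.27777778, 233.22222222]), np.int32(54))
```

Request:
servo_tool:
  targets:
    - {"tx": 0, "ty": 1.3, "tz": 3.3, "wx": 0, "wy": 0, "wz": 0, "grip": 14}
    - {"tx": 0, "ty": 1.3, "tz": 3.4, "wx": 0, "wy": 0, "wz": 0, "grip": 14}
    - {"tx": 0, "ty": 1.2, "tz": 3.5, "wx": 0, "wy": 0, "wz": 0, "grip": 14}
    - {"tx": 0, "ty": 1.0, "tz": 3.6, "wx": 0, "wy": 0, "wz": 0, "grip": 14}
    - {"tx": 0, "ty": 0.8, "tz": 3.6, "wx": 0, "wy": 0, "wz": 0, "grip": 14}
    - {"tx": 0, "ty": 0.5, "tz": 3.7, "wx": 0, "wy": 0, "wz": 0, "grip": 14}
    - {"tx": 0, "ty": 0.3, "tz": 3.7, "wx": 0, "wy": 0, "wz": 0, "grip": 14}
    - {"tx": 0, "ty": 0.1, "tz": 3.7, "wx": 0, "wy": 0, "wz": 0, "grip": 14}
  newtons: 20

```text
time_s: 27.93
ee_pos: [0.6335, -0.1417, 0.1861]
orientation: [[0.233, 0.973, 0.003], [0.973, -0.233, -0.001], [-0.0, 0.003, -1.0]]
ft_force: [3.3, -4.9, 3.2]
width: 0.256
grip_force: 20.0
```

```bash
python3 -c "
from h import *
wheel()"
```

```text
t 27.93 x,y,z mm [ 6.210e+01 -1.802e+02  1.000e-01] th 1.569 r 62.1 F xyz [ 4.4 -4.   3.2] tang -3.2 rad 4.4 w 23.3 g 20.000211778096855 rx [ 0.18 -0.02]
```

Request:
servo_tool:
  targets:
    - {"tx": 0, "ty": 0.1, "tz": 3.7, "wx": 0, "wy": 0, "wz": 0, "grip": 14}
    - {"tx": 0, "ty": -0.3, "tz": 3.7, "wx": 0, "wy": 0, "wz": 0, "grip": 14}
    - {"tx": 0, "ty": -0.5, "tz": 3.7, "wx": 0, "wy": 0, "wz": 0, "grip": 14}
    - {"tx": 0, "ty": -0.8, "tz": 3.6, "wx": 0, "wy": 0, "wz": 0, "grip": 14}
    - {"tx": 0, "ty": -1.0, "tz": 3.6, "wx": 0, "wy": 0, "wz": 0, "grip": 14}
    - {"tx": 0, "ty": -1.2, "tz": 3.5, "wx": 0, "wy": 0, "wz": 0, "grip": 14}
    - {"tx": 0, "ty": -1.4, "tz": 3.4, "wx": 0, "wy": 0, "wz": 0, "grip": 14}
    - {"tx": 0, "ty": -1.6, "tz": 3.4, "wx": 0, "wy": 0, "wz": 0, "grip": 14}

```text
time_s: 28.6
ee_pos: [0.6273, -0.1402, 0.1574]
orientation: [[0.233, 0.973, 0.003], [0.973, -0.233, -0.001], [-0.0, 0.004, -1.0]]
ft_force: [5.9, -5.3, -0.6]
width: 0.258
grip_force: 20.0
```

```bash
python3 -c "
from h import *
wheel()"
```

```text
t 28.6 x,y,z mm [  55.7 -180.2  -28.6] th 2.046 r 62.6 F xyz [ 7.  -3.7 -0.6] tang -2.7 rad 6.5 w 23.5 g 20.000773058272898 rx [ 0.2  -0.01]
```

Request:
servo_tool:
  targets:
    - {"tx": 0, "ty": -1.5, "tz": 3.2, "wx": 0, "wy": 0, "wz": 0, "grip": 14}
    - {"tx": 0, "ty": -2.0, "tz": 3.1, "wx": 0, "wy": 0, "wz": 0, "grip": 14}
    - {"tx": 0, "ty": -2.2, "tz": 3.0, "wx": 0, "wy": 0, "wz": 0, "grip": 14}
    - {"tx": 0, "ty": -2.4, "tz": 2.9, "wx": 0, "wy": 0, "wz": 0, "grip": 14}
    - {"tx": 0, "ty": -2.5, "tz": 2.7, "wx": 0, "wy": 0, "wz": 0, "grip": 14}
    - {"tx": 0, "ty": -2.7, "tz": 2.6, "wx": 0, "wy": 0, "wz": 0, "grip": 14}
    - {"tx": 0, "ty": -2.8, "tz": 2.4, "wx": 0, "wy": 0, "wz": 0, "grip": 14}
    - {"tx": 0, "ty": -3.0, "tz": 2.2, "wx": 0, "wy": 0, "wz": 0, "grip": 14}

```text
time_s: 29.27
ee_pos: [0.6102, -0.136, 0.1359]
orientation: [[0.233, 0.973, 0.007], [0.973, -0.233, -0.002], [-0.0, 0.007, -1.0]]
ft_force: [13.6, -6.5, -2.1]
width: 0.256
grip_force: 20.0
```

```bash
python3 -c "
from h import *
wheel()"
```

```text
t 29.27 x,y,z mm [  38.  -180.1  -50.1] th 2.492 r 62.9 F xyz [14.8 -3.2 -2.1] tang -10.5 rad 10.6 w 23.3 g 20.004903457593173 rx [ 0.4  -0.01]
```

Request:
servo_tool:
  targets:
    - {"tx": 0, "ty": -2.8, "tz": 2.4, "wx": 0, "wy": 0, "wz": 0, "grip": 14}
    - {"tx": 0, "ty": -3.2, "tz": 2.0, "wx": 0, "wy": 0, "wz": 0, "grip": 14}
    - {"tx": 0, "ty": -3.3, "tz": 1.8, "wx": 0, "wy": 0, "wz": 0, "grip": 14}
    - {"tx": 0, "ty": -3.4, "tz": 1.6, "wx": 0, "wy": 0, "wz": 0, "grip": 14}
    - {"tx": 0, "ty": -3.5, "tz": 1.4, "wx": 0, "wy": 0, "wz": 0, "grip": 14}
    - {"tx": 0, "ty": -3.5, "tz": 1.1, "wx": 0, "wy": 0, "wz": 0, "grip": 14}
    - {"tx": 0, "ty": -3.6, "tz": 0.9, "wx": 0, "wy": 0, "wz": 0, "grip": 14}
    - {"tx": 0, "ty": -3.6, "tz": 0.7, "wx": 0, "wy": 0, "wz": 0, "grip": 14}

```text
time_s: 29.93
ee_pos: [0.5825, -0.1293, 0.1235]
orientation: [[0.233, 0.973, 0.004], [0.973, -0.233, -0.001], [-0.0, 0.004, -1.0]]
ft_force: [4.3, -3.9, 1.3]
width: 0.257
grip_force: 20.0
```

```bash
python3 -c "
from h import *
wheel()"
```

```text
t 29.93 x,y,z mm [   9.6 -180.   -62.5] th 2.989 r 63.2 F xyz [ 5.1 -2.8  1.3] tang -5.2 rad -0.5 w 23.4 g 20.000679313670844 rx [ 0.21 -0.  ]
```

Request:
servo_tool:
  targets:
    - {"tx": 0, "ty": -3.7, "tz": 0.5, "wx": 0, "wy": 0, "wz": 0, "grip": 14}
    - {"tx": 0, "ty": -3.7, "tz": 0.3, "wx": 0, "wy": 0, "wz": 0, "grip": 14}
    - {"tx": 0, "ty": -3.7, "tz": 0, "wx": 0, "wy": 0, "wz": 0, "grip": 14}
    - {"tx": 0, "ty": -3.7, "tz": -0.2, "wx": 0, "wy": 0, "wz": 0, "grip": 14}
    - {"tx": 0, "ty": -3.7, "tz": -0.4, "wx": 0, "wy": 0, "wz": 0, "grip": 14}
    - {"tx": 0, "ty": -3.7, "tz": -0.6, "wx": 0, "wy": 0, "wz": 0, "grip": 14}
    - {"tx": 0, "ty": -3.6, "tz": -0.8, "wx": 0, "wy": 0, "wz": 0, "grip": 14}
    - {"tx": 0, "ty": -3.6, "tz": -1.1, "wx": 0, "wy": 0, "wz": 0, "grip": 14}
  newtons: 15

```text
time_s: 30.6
ee_pos: [0.5538, -0.1224, 0.126]
orientation: [[0.233, 0.973, 0.003], [0.973, -0.233, -0.001], [0.0, 0.003, -1.0]]
ft_force: [5.5, -3.2, 3.4]
width: 0.258
grip_force: 15.0
```

```bash
python3 -c "
from h import *
wheel()"
```

```text
t 30.6 x,y,z mm [ -19.9 -179.9  -60. ] th -2.821 r 63.2 F xyz [ 6.1 -1.8  3.4] tang -4.7 rad -5.1 w 23.6 g 15.00047299428843 rx [0.2 0. ]
```

Request:
servo_tool:
  targets:
    - {"tx": 0, "ty": -3.4, "tz": -1.6, "wx": 0, "wy": 0, "wz": 0, "grip": 14}
    - {"tx": 0, "ty": -3.4, "tz": -1.5, "wx": 0, "wy": 0, "wz": 0, "grip": 14}
    - {"tx": 0, "ty": -3.3, "tz": -1.7, "wx": 0, "wy": 0, "wz": 0, "grip": 14}
    - {"tx": 0, "ty": -3.2, "tz": -1.9, "wx": 0, "wy": 0, "wz": 0, "grip": 14}
    - {"tx": 0, "ty": -3.1, "tz": -2.1, "wx": 0, "wy": 0, "wz": 0, "grip": 14}
    - {"tx": 0, "ty": -3.0, "tz": -2.3, "wx": 0, "wy": 0, "wz": 0, "grip": 14}
    - {"tx": 0, "ty": -2.8, "tz": -2.4, "wx": 0, "wy": 0, "wz": 0, "grip": 14}
    - {"tx": 0, "ty": -2.7, "tz": -2.6, "wx": 0, "wy": 0, "wz": 0, "grip": 14}

```text
time_s: 31.27
ee_pos: [0.5296, -0.1166, 0.142]
orientation: [[0.233, 0.973, 0.003], [0.973, -0.233, -0.001], [0.0, 0.003, -1.0]]
ft_force: [6.9, -4.0, -0.2]
width: 0.259
grip_force: 15.0
```

```bash
python3 -c "
from h import *
wheel()"
```

```text
t 31.27 x,y,z mm [ -44.8 -179.8  -44. ] th -2.347 r 62.8 F xyz [ 7.6 -2.3 -0.2] tang -5.5 rad -5.3 w 23.6 g 15.00097906915471 rx [0.19 0.01]
```

Request:
servo_tool:
  targets:
    - {"tx": 0, "ty": -2.1, "tz": -2.7, "wx": 0, "wy": 0, "wz": 0, "grip": 14}
    - {"tx": 0, "ty": -2.3, "tz": -2.9, "wx": 0, "wy": 0, "wz": 0, "grip": 14}
    - {"tx": 0, "ty": -2.2, "tz": -3.0, "wx": 0, "wy": 0, "wz": 0, "grip": 14}
    - {"tx": 0, "ty": -2.0, "tz": -3.1, "wx": 0, "wy": 0, "wz": 0, "grip": 14}
    - {"tx": 0, "ty": -1.8, "tz": -3.3, "wx": 0, "wy": 0, "wz": 0, "grip": 14}
    - {"tx": 0, "ty": -1.6, "tz": -3.4, "wx": 0, "wy": 0, "wz": 0, "grip": 14}
    - {"tx": 0, "ty": -1.4, "tz": -3.5, "wx": 0, "wy": 0, "wz": 0, "grip": 14}
    - {"tx": 0, "ty": -1.2, "tz": -3.5, "wx": 0, "wy": 0, "wz": 0, "grip": 14}

```text
time_s: 31.93
ee_pos: [0.5154, -0.1131, 0.1673]
orientation: [[0.233, 0.973, 0.003], [0.973, -0.233, -0.001], [0.0, 0.003, -1.0]]
ft_force: [8.1, -3.8, -4.8]
width: 0.257
grip_force: 15.0
```

```bash
python3 -c "
from h import *
wheel()"
```

```text
t 31.93 x,y,z mm [ -59.4 -179.8  -18.7] th -1.876 r 62.3 F xyz [ 8.7 -1.8 -4.8] tang -7.2 rad -6.9 w 23.5 g 15.001192725612782 rx [0.18 0.01]
```

Request:
servo_tool:
  targets:
    - {"tx": 0, "ty": -0.6, "tz": -3.6, "wx": 0, "wy": 0, "wz": 0, "grip": 14}
    - {"tx": 0, "ty": -0.7, "tz": -3.6, "wx": 0, "wy": 0, "wz": 0, "grip": 14}
    - {"tx": 0, "ty": -0.5, "tz": -3.7, "wx": 0, "wy": 0, "wz": 0, "grip": 14}
    - {"tx": 0, "ty": -0.3, "tz": -3.7, "wx": 0, "wy": 0, "wz": 0, "grip": 14}
    - {"tx": 0, "ty": -0.1, "tz": -3.7, "wx": 0, "wy": 0, "wz": 0, "grip": 14}
    - {"tx": 0, "ty": 0.1, "tz": -3.7, "wx": 0, "wy": 0, "wz": 0, "grip": 14}
    - {"tx": 0, "ty": 0.3, "tz": -3.7, "wx": 0, "wy": 0, "wz": 0, "grip": 14}
    - {"tx": 0, "ty": 0.6, "tz": -3.7, "wx": 0, "wy": 0, "wz": 0, "grip": 14}

```text
time_s: 32.6
ee_pos: [0.514, -0.1128, 0.1964]
orientation: [[0.233, 0.973, 0.002], [0.973, -0.233, -0.0], [0.0, 0.002, -1.0]]
ft_force: [7.2, -3.8, -7.3]
width: 0.257
grip_force: 15.0
```

```bash
python3 -c "
from h import *
wheel()"
```

```text
t 32.6 x,y,z mm [ -60.9 -179.8   10.4] th -1.401 r 61.8 F xyz [ 7.9 -2.  -7.3] tang -5.9 rad -9.0 w 23.4 g 15.00096256553661 rx [0.13 0.01]
```

Request:
servo_tool:
  targets:
    - {"tx": 0, "ty": 1.3, "tz": -3.6, "wx": 0, "wy": 0, "wz": 0, "grip": 14}
    - {"tx": 0, "ty": 1.0, "tz": -3.6, "wx": 0, "wy": 0, "wz": 0, "grip": 14}
    - {"tx": 0, "ty": 1.2, "tz": -3.5, "wx": 0, "wy": 0, "wz": 0, "grip": 14}
    - {"tx": 0, "ty": 1.4, "tz": -3.4, "wx": 0, "wy": 0, "wz": 0, "grip": 14}
    - {"tx": 0, "ty": 1.6, "tz": -3.3, "wx": 0, "wy": 0, "wz": 0, "grip": 14}
    - {"tx": 0, "ty": 1.8, "tz": -3.2, "wx": 0, "wy": 0, "wz": 0, "grip": 14}
    - {"tx": 0, "ty": 2.0, "tz": -3.1, "wx": 0, "wy": 0, "wz": 0, "grip": 14}
    - {"tx": 0, "ty": 2.2, "tz": -3.0, "wx": 0, "wy": 0, "wz": 0, "grip": 14}

```text
time_s: 33.27
ee_pos: [0.5252, -0.1154, 0.2225]
orientation: [[0.233, 0.973, -0.0], [0.973, -0.233, 0.0], [0.0, -0.0, -1.0]]
ft_force: [3.2, -3.7, -11.9]
width: 0.259
grip_force: 15.0
```

```bash
python3 -c "
from h import *
wheel()"
```

```text
t 33.27 x,y,z mm [ -49.3 -179.8   36.5] th -0.933 r 61.3 F xyz [  4.   -2.9 -11.9] tang -7.2 rad -10.3 w 23.6 g 14.998606787994504 rx [-0.01  0.01]
```

Request:
servo_tool:
  targets:
    - {"tx": 0, "ty": 2.6, "tz": -2.5, "wx": 0, "wy": 0, "wz": 0, "grip": 14}
    - {"tx": 0, "ty": 2.5, "tz": -2.7, "wx": 0, "wy": 0, "wz": 0, "grip": 14}
    - {"tx": 0, "ty": 2.6, "tz": -2.6, "wx": 0, "wy": 0, "wz": 0, "grip": 14}
    - {"tx": 0, "ty": 2.8, "tz": -2.4, "wx": 0, "wy": 0, "wz": 0, "grip": 14}
    - {"tx": 0, "ty": 2.9, "tz": -2.3, "wx": 0, "wy": 0, "wz": 0, "grip": 14}
    - {"tx": 0, "ty": 3.1, "tz": -2.1, "wx": 0, "wy": 0, "wz": 0, "grip": 14}
    - {"tx": 0, "ty": 3.2, "tz": -1.9, "wx": 0, "wy": 0, "wz": 0, "grip": 14}
    - {"tx": 0, "ty": 3.3, "tz": -1.7, "wx": 0, "wy": 0, "wz": 0, "grip": 14}

```text
time_s: 33.93
ee_pos: [0.5472, -0.1208, 0.2411]
orientation: [[0.233, 0.973, -0.001], [0.973, -0.233, 0.0], [0.0, -0.001, -1.0]]
ft_force: [1.0, -2.3, -18.5]
width: 0.256
grip_force: 15.0
```

```bash
python3 -c "
from h import *
wheel();plg()"
```

```text
t 33.93 x,y,z mm [ -26.6 -179.8   55.1] th -0.45 r 61.2 F xyz [  1.5  -2.  -18.5] tang -6.7 rad -17.3 w 23.4 g 14.998570679454133 rx [-0.06  0.01]
plunger shift px 0 0.04 score 0.996 blob (array([266.30909091, 233.23636364]), np.int32(55))
```

Request:
servo_tool:
  targets:
    - {"tx": 0, "ty": 2.1, "tz": -0.6, "wx": 0, "wy": 0, "wz": 0, "grip": 16}
    - {"tx": 0, "ty": 2.2, "tz": -0.5, "wx": 0, "wy": 0, "wz": 0, "grip": 16}
    - {"tx": 0, "ty": 2.2, "tz": -0.5, "wx": 0, "wy": 0, "wz": 0, "grip": 16}
    - {"tx": 0, "ty": 2.2, "tz": -0.7, "wx": 0, "wy": 0, "wz": 0, "grip": 16}
    - {"tx": 0, "ty": 2.2, "tz": -0.6, "wx": 0, "wy": 0, "wz": 0, "grip": 16}
    - {"tx": 0, "ty": 2.2, "tz": -0.5, "wx": 0, "wy": 0, "wz": 0, "grip": 16}
    - {"tx": 0, "ty": 2.2, "tz": -0.5, "wx": 0, "wy": 0, "wz": 0, "grip": 16}
    - {"tx": 0, "ty": 2.2, "tz": -0.4, "wx": 0, "wy": 0, "wz": 0, "grip": 16}
  newtons: 10

```text
time_s: 34.65
ee_pos: [0.5643, -0.1249, 0.2462]
orientation: [[0.232, 0.973, 0.0], [0.973, -0.232, -0.0], [-0.0, 0.0, -1.0]]
ft_force: [-6.0, -0.6, 0.5]
width: 0.264
grip_force: 10.0
```

```bash
python3 -c "
from h import *
wheel();plg()"
```

```text
t 34.65 x,y,z mm [  -9.  -179.9   60.2] th -0.149 r 60.9 F xyz [-5.7 -1.9  0.5] tang -5.6 rad 1.4 w 24.1 g 9.998122612014413 rx [ 0.01 -0.01]
plunger shift px 0 -0.0 score 0.997 blob (array([266.23636364, 233.16363636]), np.int32(55))
```

Request:
servo_tool:
  targets:
    - {"tx": 0, "ty": 2, "tz": -0.3, "wx": 0, "wy": 0, "wz": 0, "grip": 16}
    - {"tx": 0, "ty": 2, "tz": -0.2, "wx": 0, "wy": 0, "wz": 0, "grip": 16}
    - {"tx": 0, "ty": 2, "tz": -0.1, "wx": 0, "wy": 0, "wz": 0, "grip": 16}
    - {"tx": 0, "ty": 2, "tz": -0.1, "wx": 0, "wy": 0, "wz": 0, "grip": 16}
    - {"tx": 0, "ty": 2, "tz": 0, "wx": 0, "wy": 0, "wz": 0, "grip": 16}
    - {"tx": 0, "ty": 1.5, "tz": 0, "wx": 0, "wy": 0, "wz": 0, "grip": 16}
    - {"tx": 0, "ty": 1.5, "tz": 0.1, "wx": 0, "wy": 0, "wz": 0, "grip": 16}
    - {"tx": 0, "ty": 1, "tz": 0.1, "wx": 0, "wy": 0, "wz": 0, "grip": 16}

```text
time_s: 35.37
ee_pos: [0.5784, -0.1284, 0.2466]
orientation: [[0.233, 0.973, 0.001], [0.973, -0.233, -0.0], [-0.0, 0.001, -1.0]]
ft_force: [-3.5, -0.7, 5.0]
width: 0.258
grip_force: 10.0
```

```bash
python3 -c "
from h import *
wheel();plg()"
```

```text
t 35.37 x,y,z mm [   5.4 -180.    60.6] th 0.089 r 60.9 F xyz [-3.2 -1.5  5. ] tang -3.7 rad 4.7 w 23.6 g 9.998600352555513 rx [ 0.06 -0.01]
plunger shift px 0 0.04 score 0.996 blob (array([266.27777778, 233.22222222]), np.int32(54))
```

Request:
servo_tool:
  targets:
    - {"tx": 0, "ty": 0.8, "tz": -0.2, "wx": 0, "wy": 0, "wz": 0, "grip": 16}
    - {"tx": 0, "ty": 0.8, "tz": 0, "wx": 0, "wy": 0, "wz": 0, "grip": 16}
    - {"tx": 0, "ty": 0.8, "tz": 0.1, "wx": 0, "wy": 0, "wz": 0, "grip": 16}
    - {"tx": 0, "ty": 0.8, "tz": 0.1, "wx": 0, "wy": 0, "wz": 0, "grip": 16}
    - {"tx": 0, "ty": 0.8, "tz": 0.1, "wx": 0, "wy": 0, "wz": 0, "grip": 16}
    - {"tx": 0, "ty": 0.8, "tz": 0.1, "wx": 0, "wy": 0, "wz": 0, "grip": 16}
    - {"tx": 0, "ty": 0, "tz": 0, "wx": 0, "wy": 0, "wz": 0, "grip": 16}
    - {"tx": 0, "ty": 0, "tz": 0, "wx": 0, "wy": 0, "wz": 0, "grip": 16}

```text
time_s: 36.08
ee_pos: [0.5833, -0.1295, 0.246]
orientation: [[0.233, 0.973, 0.002], [0.973, -0.233, -0.0], [-0.0, 0.002, -1.0]]
ft_force: [5.3, -3.4, 0.5]
width: 0.26
grip_force: 10.0
```

```bash
python3 -c "
from h import *
wheel();plg()"
```

```text
t 36.08 x,y,z mm [  10.5 -180.    60. ] th 0.173 r 61.0 F xyz [ 5.9 -2.1  0.5] tang 5.8 rad 1.5 w 23.8 g 10.002699997276068 rx [ 0.09 -0.  ]
plunger shift px 0 0.19 score 0.988 blob (array([266.19607843, 233.70588235]), np.int32(51))
```

The wheel is being pulled in and the plunger has begun to drop. I continue in small steps.

Request:
servo_tool:
  targets:
    - {"tx": 0, "ty": 0.6, "tz": 0.1, "wx": 0, "wy": 0, "wz": 0, "grip": 16}
    - {"tx": 0, "ty": 0.6, "tz": 0.1, "wx": 0, "wy": 0, "wz": 0, "grip": 16}
    - {"tx": 0, "ty": 0.6, "tz": 0.1, "wx": 0, "wy": 0, "wz": 0, "grip": 16}
    - {"tx": 0, "ty": 0.6, "tz": 0.1, "wx": 0, "wy": 0, "wz": 0, "grip": 16}
    - {"tx": 0, "ty": 0.6, "tz": 0.1, "wx": 0, "wy": 0, "wz": 0, "grip": 16}
    - {"tx": 0, "ty": 0, "tz": 0, "wx": 0, "wy": 0, "wz": 0, "grip": 16}
    - {"tx": 0, "ty": 0, "tz": 0, "wx": 0, "wy": 0, "wz": 0, "grip": 16}
    - {"tx": 0, "ty": 0, "tz": 0, "wx": 0, "wy": 0, "wz": 0, "grip": 16}

```text
time_s: 36.8
ee_pos: [0.5861, -0.1302, 0.2455]
orientation: [[0.233, 0.973, 0.001], [0.973, -0.233, -0.0], [-0.0, 0.001, -1.0]]
ft_force: [6.1, -4.5, 0.7]
width: 0.261
grip_force: 10.0
```

```bash
python3 -c "
from h import *
wheel();plg()"
```

```text
t 36.8 x,y,z mm [  13.3 -180.    59.5] th 0.22 r 61.0 F xyz [ 7.  -2.9  0.7] tang 6.7 rad 2.2 w 23.8 g 10.003540674224496 rx [ 0.07 -0.  ]
plunger shift px 0 0.41 score 0.966 blob (array([266.33333333, 234.09803922]), np.int32(51))
```

Request:
servo_tool:
  targets:
    - {"tx": 0, "ty": 0.5, "tz": 0.1, "wx": 0, "wy": 0, "wz": 0, "grip": 16}
    - {"tx": 0, "ty": 0.5, "tz": 0.1, "wx": 0, "wy": 0, "wz": 0, "grip": 16}
    - {"tx": 0, "ty": 0.5, "tz": 0.2, "wx": 0, "wy": 0, "wz": 0, "grip": 16}
    - {"tx": 0, "ty": 0.5, "tz": 0.2, "wx": 0, "wy": 0, "wz": 0, "grip": 16}
    - {"tx": 0, "ty": 0.5, "tz": 0.2, "wx": 0, "wy": 0, "wz": 0, "grip": 16}
    - {"tx": 0, "ty": 0, "tz": 0, "wx": 0, "wy": 0, "wz": 0, "grip": 16}
    - {"tx": 0, "ty": 0, "tz": 0, "wx": 0, "wy": 0, "wz": 0, "grip": 16}
    - {"tx": 0, "ty": 0, "tz": 0, "wx": 0, "wy": 0, "wz": 0, "grip": 16}

```text
time_s: 37.52
ee_pos: [0.5879, -0.1306, 0.2449]
orientation: [[0.233, 0.973, 0.0], [0.973, -0.233, -0.0], [-0.0, 0.0, -1.0]]
ft_force: [-0.2, -3.6, 8.3]
width: 0.26
grip_force: 10.0
```

```bash
python3 -c "
from h import *
wheel();plg()"
```

```text
t 37.52 x,y,z mm [  15.2 -180.    58.9] th 0.252 r 60.9 F xyz [ 0.7 -3.5  8.3] tang -1.4 rad 8.2 w 23.8 g 10.0005092471838 rx [ 0.01 -0.01]
plunger shift px 0 0.48 score 0.956 blob (array([266.31372549, 234.25490196]), np.int32(51))
```

Request:
servo_tool:
  targets:
    - {"tx": 0, "ty": 0.3, "tz": 0, "wx": 0, "wy": 0, "wz": 0, "grip": 16}
    - {"tx": 0, "ty": 0.3, "tz": -0.2, "wx": 0, "wy": 0, "wz": 0, "grip": 16}
    - {"tx": 0, "ty": 0.2, "tz": 0, "wx": 0, "wy": 0, "wz": 0, "grip": 16}
    - {"tx": 0, "ty": 0, "tz": 0, "wx": 0, "wy": 0, "wz": 0, "grip": 16}
    - {"tx": 0, "ty": 0, "tz": 0, "wx": 0, "wy": 0, "wz": 0, "grip": 16}
    - {"tx": 0, "ty": 0, "tz": 0, "wx": 0, "wy": 0, "wz": 0, "grip": 16}
    - {"tx": 0, "ty": 0, "tz": 0, "wx": 0, "wy": 0, "wz": 0, "grip": 16}
    - {"tx": 0, "ty": 0, "tz": 0, "wx": 0, "wy": 0, "wz": 0, "grip": 16}

```text
time_s: 38.23
ee_pos: [0.5881, -0.1307, 0.2449]
orientation: [[0.233, 0.973, -0.001], [0.973, -0.233, 0.0], [-0.0, -0.001, -1.0]]
ft_force: [-3.6, -2.2, 8.5]
width: 0.258
grip_force: 10.0
```

```bash
python3 -c "
from h import *
wheel();plg()"
```

```text
t 38.23 x,y,z mm [  15.4 -180.    58.9] th 0.256 r 60.9 F xyz [-3.  -3.   8.5] tang -5.0 rad 7.5 w 23.6 g 9.999388474971056 rx [-0.06 -0.01]
plunger shift px 0 0.48 score 0.955 blob (array([266.31372549, 234.25490196]), np.int32(51))
```

The wheel holds back and stays put, so it is in the notch. I relax, let go, and lift straight off.

Request:
servo_tool:
  targets:
    - {"tx": 0, "ty": -0.4, "tz": -0.4, "wx": 0, "wy": 0, "wz": 0, "grip": 20}
    - {"tx": 0, "ty": 0, "tz": 0, "wx": 0, "wy": 0, "wz": 0, "grip": 26}
    - {"tx": 0, "ty": 0, "tz": 0, "wx": 0, "wy": 0, "wz": 0, "grip": 34}
    - {"tx": 0, "ty": 0, "tz": 0, "wx": 0, "wy": 0, "wz": 0, "grip": 44}
    - {"tx": 0, "ty": 0, "tz": 0, "wx": 0, "wy": 0, "wz": 0, "grip": 52}
    - {"tx": 0, "ty": 0, "tz": 0, "wx": 0, "wy": 0, "wz": 0, "grip": 60}
    - {"tx": 0, "ty": 0, "tz": -5, "wx": 0, "wy": 0, "wz": 0, "grip": 60}
    - {"tx": 0, "ty": 0, "tz": -12, "wx": 0, "wy": 0, "wz": 0, "grip": 60}

```text
time_s: 38.95
ee_pos: [0.5875, -0.1304, 0.2613]
orientation: [[0.233, 0.973, -0.003], [0.973, -0.233, 0.001], [0.0, -0.003, -1.0]]
ft_force: [0.1, -0.1, -0.1]
width: 0.652
grip_force: 0.0
```

Request:
servo_tool:
  targets:
    - {"tx": 0, "ty": 0, "tz": -15, "wx": 0, "wy": 0, "wz": 0, "grip": 60}
    - {"tx": 0, "ty": 0, "tz": -15, "wx": 0, "wy": 0, "wz": 0, "grip": 60}
    - {"tx": 0, "ty": 0, "tz": -15, "wx": 0, "wy": 0, "wz": 0, "grip": 60}
    - {"tx": 0, "ty": 0, "tz": -15, "wx": 0, "wy": 0, "wz": 0, "grip": 60}
    - {"tx": -20, "ty": -10, "tz": -15, "wx": 0, "wy": 0, "wz": 0, "grip": 60}
    - {"tx": -25, "ty": -20, "tz": 0, "wx": 0, "wy": 0, "wz": 0, "grip": 60}
    - {"tx": -25, "ty": -20, "tz": 0, "wx": 0, "wy": 0, "wz": 0, "grip": 60}
    - {"tx": -10, "ty": -10, "tz": 0, "wx": 0, "wy": 0, "wz": 0, "grip": 60}

```text
time_s: 39.62
ee_pos: [0.5092, -0.1961, 0.3379]
orientation: [[0.233, 0.972, -0.0], [0.972, -0.233, -0.001], [-0.001, 0.0, -1.0]]
ft_force: [-0.7, -0.8, -0.5]
width: 0.659
grip_force: 0.0
```

```bash
python3 - <<'E'
from h import *
plg();wheel()
c=cam('side')
d=c['depth']
for k in(dict(np.load('side0.npz')),c):
    w=cloud(k);_,_,m=blob(k,(256,222,278,246),(0,0,0),(180,255,30));print('plunger cloud z p80',np.nanpercentile(w[222:246,256:278][m][:,2],[50,80,95]).round(4))
w=cloud(c).reshape(-1,3);w=w[np.all(np.isfinite(w),1)]
q=np.c_[(w[:,:2]-O)@PX,(w[:,:2]-O)@PY,w[:,2]]
h=q[(q[:,1]<-.13)&(q[:,1]>-.215)&(abs(q[:,0])<.06)&(q[:,2]>.2)&(q[:,2]<.3)]
from scipy.optimize import least_squares
if len(h)>20:
    r=least_squares(lambda v:np.hypot(h[:,0]-v[0],h[:,2]-v[1])-.012,[np.median(h[:,0]),.265],loss='soft_l1',f_scale=.002).x;print(len(h),r,'theta',np.arctan2(r[0],r[1]-.205))
a=cv2.resize(c['frame'][170:370,200:420],None,fx=3,fy=3,interpolation=cv2.INTER_CUBIC);cv2.imwrite('pics/end.png',np.clip(a[:,:,::-1]*1.8,0,255).astype(np.uint8))
E
```

```text
plunger shift px 0 0.49 score 0.954 blob (array([266.31372549, 234.25490196]), np.int32(51))
t 39.67 x,y,z mm [ -47.  -262.6  151.9] th -0.3 r 159.0 F xyz [ 1.6 -1.3  1.9] tang 2.1 rad 1.3 w 59.9 g 0.0 rx [-0.02 -0.06]
plunger cloud z p80 [0.3038 0.3062 0.3071]
plunger cloud z p80 [0.3013 0.3026 0.3039]
339 [0.01429828 0.26616068] theta 0.22965765847335395
```

View pics/end.png

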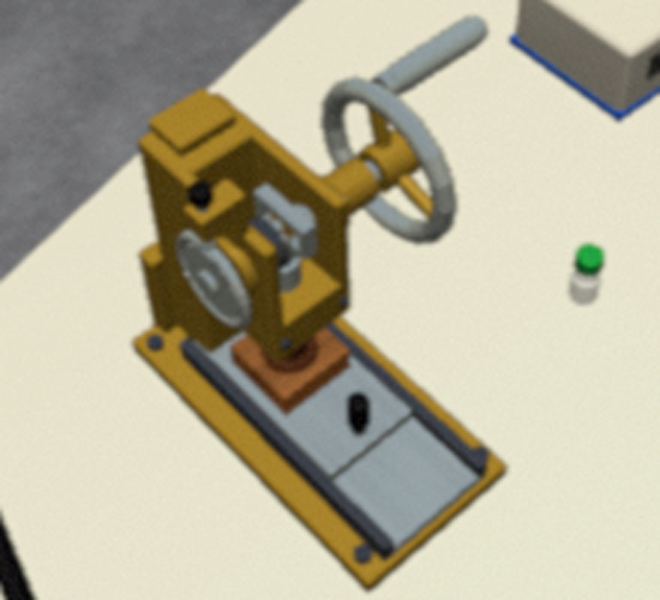

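The wheel is parked at about 0.24 rad past one revolution. The plunger at (200,193) sits about 3 mm lower than at the start, the shuttle is home and the robot is clear.

```bash
python3 -c "
from bench import arm
print(arm.finish_job())"
```

```text
the job is handed in; nothing more can be done
None
```

The job is handed in at about 40 s with no verdict returned: the knob was seated in the nest and the shuttle pushed to its stop. The ram stroke met pressing resistance, though I did not see the insert close up, and the wheel is parked with the plunger in the notch one revolution on.

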